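Hang the bottle locating plate on its pins and load the filling fixture

TASK

Hang the white locating plate on the two pins of the filling fixture, its large hole on the thick pin and its small hole on the thin pin, fully down on its rests. Then stand the three bottles that stand singly in front (not those of the group at the left) upright in its pockets, right down on the base, one after the other: first the pocket at the thick-pin end, then the middle, then the thin-pin end. Set things down rather than dropping them, do not tip a bottle over, and leave everything else on the table where it is.

Things in the scene. Friction and masses are not known exactly. Their poses are not given: they have to be found in the camera images.
- fixture: fixed filling fixture: dark steel base 120 (x) x 220 (y) x 12 mm; near its rear (+x) edge two upright shouldered steel pins at x = +36, y = +85 (thick) and -85 mm (thin); near its front corners, at x = -46, y = +85 and -85 mm, two plain rest posts 14 mm in diameter, as high as the shoulders (36 mm above the table). Origin at its underside's centre, on the table, z up; small yaw
- pin_thick (a point): on the thick pin's axis at the level of its shoulder, 36 mm above the table: where the centre of the large hole's lower rim belongs. The shoulder is 24 mm in diameter; above it the pin is 16 mm in diameter for 19 mm, then tapers over 11 mm to 8 mm at its tip, 66 mm above the table
- pin_thin (a point): the same on the thin pin: shoulder 24 mm in diameter at 36 mm above the table; above it the pin is 10 mm in diameter for 19 mm, then tapers over 11 mm to 2 mm at its tip, 66 mm above the table. The pins are 170 mm apart
- plate: loose white plate 110 (x) x 200 (y) x 8 mm, about 350 g, flat on the table at first. Origin at its underside's centre, z up. Pin holes near the +x edge; a row of three through pockets 31 (x) x 57 (y) mm at x = -22, y = +64, 0, -64 mm; black bridge handle between. Hung, its axes match the fixture's and its underside is 24 mm above the base; bottles pass through and stand on the base
- handle (a point): middle of the handle's grip bar, 44 mm above the plate's underside, at x = +32, y = 0 in the plate's frame. The bar is 16 mm thick (x), 84 mm long (y), 22 mm high (33 to 55 mm above the underside), so it is pinched along the plate's x. 33 mm lie between it and a bottle in the middle pocket
- hole_thick (a point): centre of the large pin hole (19 mm in diameter) at the plate's underside, at x = +36, y = +85 mm in the plate's frame
- hole_thin (a point): centre of the small pin hole (13 mm in diameter) at the plate's underside, at x = +36, y = -85 mm in the plate's frame
- bottle_a: gold-brown oval bottle with white top, standing singly on the front part of the table, not in the group at the left; body 26 mm thick (its x) by 52 mm wide (its y), 80 mm tall, with the cap 97 mm; 75 g. Origin at its underside's centre, z up. Grip it across the 26 mm, about 64 mm above its underside. The three such bottles are alike and interchangeable; a half turn makes no difference
- bottle_b: gold-brown oval bottle with white top, standing singly on the front part of the table, not in the group at the left; body 26 mm thick (its x) by 52 mm wide (its y), 80 mm tall, with the cap 97 mm; 75 g. Origin at its underside's centre, z up. Grip it across the 26 mm, about 64 mm above its underside. The three such bottles are alike and interchangeable; a half turn makes no difference
- bottle_c: gold-brown oval bottle with white top, standing singly on the front part of the table, not in the group at the left; body 26 mm thick (its x) by 52 mm wide (its y), 80 mm tall, with the cap 97 mm; 75 g. Origin at its underside's centre, z up. Grip it across the 26 mm, about 64 mm above its underside. The three such bottles are alike and interchangeable; a half turn makes no difference
- seat_1 (a point): fixed point on top of the fixture's base (12 mm above the table) where the underside centre of the bottle in the first pocket (thick-pin end) belongs; a bottle stands there with its width along the fixture's y
- seat_2 (a point): fixed point on top of the fixture's base (12 mm above the table) where the underside centre of the bottle in the second, middle pocket belongs; a bottle stands there with its width along the fixture's y
- seat_3 (a point): fixed point on top of the fixture's base (12 mm above the table) where the underside centre of the bottle in the third pocket (thin-pin end) belongs; a bottle stands there with its width along the fixture's y
- cup: bystander to be left alone: small white dosing cup, 58 mm wide, 61 mm tall. Origin at its underside
- tape: bystander to be left alone: roll of packing tape lying flat, 103 mm wide, 48 mm tall. Origin at its underside
- felt_pen: bystander to be left alone: white and black marker pen lying flat, 133 mm long. Origin at its underside
- open_spanner: bystander to be left alone: grey open-ended spanner lying flat, 188 mm long, 6 mm thick. Origin at its underside
- turnscrew: bystander to be left alone: red-handled screwdriver lying flat, 194 mm long, 25 mm thick. Origin at its underside
- nozzle: bystander to be left alone: spare white nozzle standing on its flange, 32 mm wide, 67 mm tall. Origin at its underside
- collar: bystander to be left alone: white flanged ferrule standing on the table, 50 mm wide, 30 mm tall. Origin at its underside
Things that resemble listed ones, but are neither listed nor needed, are in the scene too. Leave any green look-alike of the bottle_b alone.

How it is judged (in metres and radians):
On the way, in this order (a step that is already met when the one before it is completed fails the run):
1. the plate hangs on both pins, large hole on the thick pin, fully down (distance between hole_thick and pin_thick below 0.005 m and distance between hole_thin and pin_thin below 0.005 m), for 0.2 s.
2. a bottle stands released in the pocket at the thick-pin end (all of step 1 and ((distance between bottle_a and seat_1 below 0.009 m and angle between bottle_a's own z axis and vertical below 0.12 rad and contact force between the fingers and bottle_a below 0.1 N) or (distance between bottle_b and seat_1 below 0.009 m and angle between bottle_b's own z axis and vertical below 0.12 rad and contact force between the fingers and bottle_b below 0.1 N) or (distance between bottle_c and seat_1 below 0.009 m and angle between bottle_c's own z axis and vertical below 0.12 rad and contact force between the fingers and bottle_c below 0.1 N))), for 0.2 s.
3. a bottle stands released in the middle pocket (all of step 2 and ((distance between bottle_a and seat_2 below 0.009 m and angle between bottle_a's own z axis and vertical below 0.12 rad and contact force between the fingers and bottle_a below 0.1 N) or (distance between bottle_b and seat_2 below 0.009 m and angle between bottle_b's own z axis and vertical below 0.12 rad and contact force between the fingers and bottle_b below 0.1 N) or (distance between bottle_c and seat_2 below 0.009 m and angle between bottle_c's own z axis and vertical below 0.12 rad and contact force between the fingers and bottle_c below 0.1 N))), for 0.2 s.
4. a bottle stands released in the pocket at the thin-pin end (all of step 3 and ((distance between bottle_a and seat_3 below 0.009 m and angle between bottle_a's own z axis and vertical below 0.12 rad and contact force between the fingers and bottle_a below 0.1 N) or (distance between bottle_b and seat_3 below 0.009 m and angle between bottle_b's own z axis and vertical below 0.12 rad and contact force between the fingers and bottle_b below 0.1 N) or (distance between bottle_c and seat_3 below 0.009 m and angle between bottle_c's own z axis and vertical below 0.12 rad and contact force between the fingers and bottle_c below 0.1 N))), for 0.2 s.
At the end, for the whole second after the job is handed in: the plate is home on both pins the right way round (each hole's lower rim centre within 5 mm of its pin point) and a bottle stands upright and released in each pocket (underside centre within 9 mm of its seat point, tilt under 7 degrees), all at rest (all of step 4 and linear speed of each of bottle_a, bottle_b, bottle_c, plate below 0.02 m/s); the robot touches nothing.
It fails at once if the plate or one of the three bottles was dropped: it moved faster than 0.5 m/s out of the fingers' hold (a free fall of about 13 mm) ((linear speed of bottle_a above 0.5 m/s and contact force between the fingers and bottle_a below 0.05 N) or (linear speed of bottle_b above 0.5 m/s and contact force between the fingers and bottle_b below 0.05 N) or (linear speed of bottle_c above 0.5 m/s and contact force between the fingers and bottle_c below 0.05 N) or (linear speed of plate above 0.5 m/s and contact force between the fingers and plate below 0.05 N)).
It fails at once if one of the three bottles was tipped over (tilted more than about 50 degrees) (angle between any of bottle_a, bottle_b, bottle_c's own z axis and vertical above 0.9 rad).
It fails at once if a bystander was moved by more than 30 mm (distance of any of cup, tape, felt_pen, open_spanner, turnscrew, nozzle, collar from where it was at the start of the episode above 0.03 m).
It also fails if it takes over 70 s, if anything falls off the work surface, if the arm or the gripper's body presses on something with over 40 N, if the wrist force passes 120 N, or if a joint passes its speed limit or range.

ROBOT

A 6-joint arm with a two-finger parallel gripper is mounted at the origin on a cart in front of the work surface, level with it; the furniture and walls round the work are solid. World frame = base frame: x ahead of the robot, y to its left, z up, the work surface at z = 0. Lengths are in mm, angles in rad, forces in N, time in s.
With the tool pointing down it reaches from about 275 to 1000 mm from the base axis. Payload 8.4 kg.
Tool frame: the origin (TCP) lies midway between the tips of the shut fingers; the grasp point (between the pads) lies 19 mm behind it; z points along the fingers, y is the direction in which the jaws open and shut (so a half turn about z gives the same grasp; the last joint's range is limited). The gripper opens to 85 mm and grips with 20 to 120 N. Pads are 22 mm wide; open, the fingers measure 114 mm over their backs; the gripper's body (76 mm by 85 mm) begins 54 mm behind the grasp point. The pads swing forward as they close: fully open they stand 13 mm farther back than shut.
Start: joints at [1.25, 0.353, 1.633, -0, 1.155, -0.002], TCP at [195.891, 593.511, 231.281] pointing down, gripper open.
Joint ranges: [-2.63, 2.63], [-0.92, 2.1], [0.06, 2.66], [-1.3, 4.44], [0, 2.69], [-3.02, 3.02]. Speed limits (rad/s): [2.22, 2.22, 2.79, 3.14, 3.14, 3.14].

INTERFACE

Orientations are given as [roll, pitch, yaw] about the fixed x, y, z axes, in that order (R = Rz(yaw) Ry(pitch) Rx(roll)).
In Python, from rig import r gives the robot as it stands. The module is installed in compiled form; this text tells all that it offers.
- The arm moves only by the tool drive_tool, never from a script. Its argument "moves" is a list of rows, each a list of 3 entries, a list of its own where there are three numbers: the closure, from 0 (fully open) to 1 (shut), then the shift along the tool's x, y, z in cm, then the turn about the tool's z in degrees. In form: [[claw, [dx, dy, dz], roll], ...]. A call has 1 to 12 rows; each row is the pose to reach, as a shift and turn from the pose measured when the call began, along the tool's axes at that moment; what a row does not reach only later rows make up. A row lasts 1/8 s, in which the tool goes at most 62.5 mm and 10.7 degrees, less where a joint would pass 70% of its speed; a pose out of reach is approached as far as the arm can. A call with a gripper value outside its range is refused whole. The fingers move at their own pace and stop on an object; "grip_force" is the grip in N (left out, the last holds). Time passes only in rows, so rows that repeat a pose let the fingers close. It gives the time, the measured TCP pose, the force and the opening at its end, in the units of the state.
- r.sense(): the state, without advancing time (a new reading comes with each control period).
- r.grab_frame(name): name is "side" or "top"; returns a dict with "color" (400x640x3 uint8, red, green, blue), "fx", "fy", "cx", "cy" (pixels), "D" ([k1, k2, p1, p2, k3] as OpenCV has them; the pictures are not rectified), "pose" (4x4, takes a point from camera to world coordinates). Camera axes: x right, y up, looking along -z (the intrinsics and any distortion apply to the point x, -y, -z); pixel columns grow to the right and rows downward; lengths in mm; the calibration is good to about 2 mm. A picture is of the moment at which its call begins. There is no depth.
- r.sign_off(): hands the job in, once; it reports no verdict.
Trained networks look in the newest picture that a camera, given by its name, has taken for a name from the list of things; names that differ only in an ending like _2 or _b are one class to them, and where a whole thing is asked for, a point or a joint stands for the part that bears it (a point fixed in the world has none). Each returns a list of dicts, best first, with "score" (0 to 1); they miss things now and then, are a little off and sometimes report something else, mostly with a low value. They report only what shows in the picture. A call takes as long as a camera call. They do not tell look-alikes from the thing itself.
- r.outline_of(thing, camera): "mask" (400x640 bool, what is visible of it) and "at" ([column, row] in pixels, amid what is visible of it).
- r.spot_point(thing, camera): "at" ([column, row] in pixels: a listed point, or the origin of a listed thing).
The state is a dict: "clock": time; "qpos": joint angles; "qvel": joint speeds; "joint_efforts": joint torques, N m; "eef_pos": TCP position; "tcp_rot": TCP orientation; "contact_force": force on the tool from outside, world axes, zero at the start; "wrist_torque": the same for the moment, N m; "opening": opening from 0.0 (shut) to 1.0 (fully open).
Only numpy, scipy, OpenCV 4.12 (cv2) and the standard library are available. Lean on these libraries where they do the work, as an engineer would, in place of code of your own. Each camera call takes 0.05 s, during which the arm holds its last target.

## Working session

There is one attempt and no reset: what is moved stays moved. The work goes in short steps, Python scripts to look and compute and a tool call to move; the robot and the scene stay as the last step left them, time stands still between calls to the robot, and variables do not carry over. Pictures are saved under pics/ and viewed, and the job is handed in when it is done.

Besides the shell and the picture viewer there is one more tool, called after "Request:" as name(argument=value, ...), one argument or row to a line, values as JSON. drive_tool: Moves the arm, as the interface text tells. Its arguments: {"type":"object","properties":{"moves":{"type":"array"},"grip_force":{"type":"number"}},"required":["moves"]}

```bash
mkdir -p pics; ls; python3 - <<'E'
from rig import r
import cv2
s=r.sense(); print(s)
for n in("side","top"):
    f=r.grab_frame(n); cv2.imwrite(f"pics/{n}0.png",f["color"][:,:,::-1])
    print(n,f["fx"],f["fy"],f["cx"],f["cy"],f["D"],f["pose"].round(4).tolist() if hasattr(f["pose"],"round") else f["pose"])
E
```

```text
pics
{'clock': 0.0, 'qpos': array([ 1.24962647e+00,  3.53639860e-01,  1.63416170e+00, -2.39923557e-05,
        1.15517053e+00, -2.36287939e-03]), 'qvel': array([-0.00017062, -0.000646  , -0.00200928, -0.00048159, -0.00122757,
       -0.00093229]), 'joint_efforts': array([ 3.64986743e-03, -6.05253983e+01, -3.42068517e+01,  4.02970745e-04,
        9.41886858e-03, -4.10486757e-05]), 'eef_pos': array([195.72911817, 593.05380671, 230.55505133]), 'tcp_rot': array([-3.14021317e+00,  1.86768542e-05,  2.82279540e+00]), 'contact_force': array([-0.79997009, -0.04931909, -0.49076986]), 'wrist_torque': array([0.03122208, 0.02074609, 0.07026558]), 'opening': 0.997792901286007}
side 403.6956037092125 403.6956037092125 323.6947883678749 200.2348226940175 [-0.05796843  0.          0.          0.          0.        ] [[0.999, -0.0317, 0.0309, 564.2535], [0.042, 0.4534, -0.8903, -1071.035], [0.0142, 0.8908, 0.4543, 548.168], [0.0, 0.0, 0.0, 1.0]]
top 514.916047518152 514.916047518152 321.0051875249202 205.83413206306162 [-0.04388709  0.          0.          0.          0.        ] [[0.0402, 0.9792, -0.1991, 235.8971], [-0.9992, 0.0393, -0.0082, -77.8083], [-0.0002, 0.1992, 0.98, 1513.1352], [0.0, 0.0, 0.0, 1.0]]
```

View pics/side0.png

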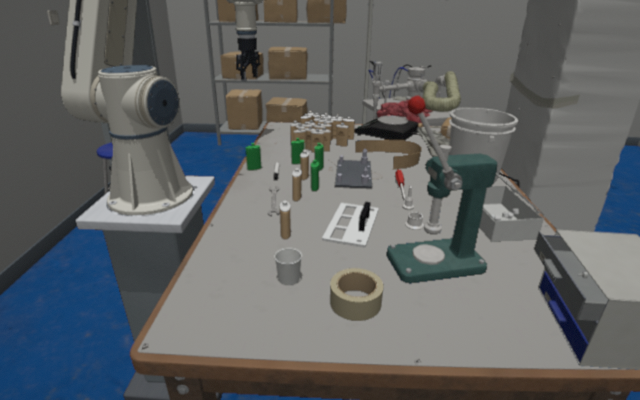

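View pics/top0.png

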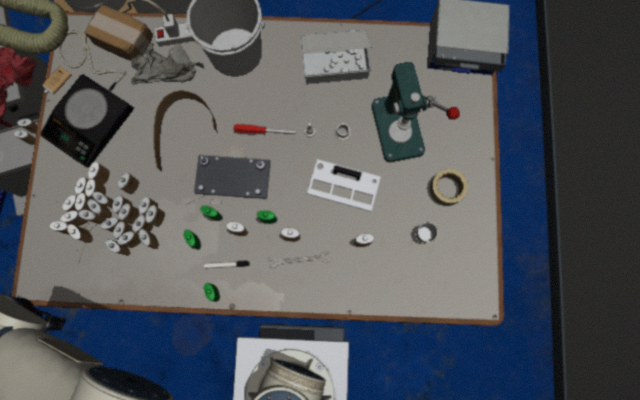

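The top view shows three gold bottles with white tops standing singly at (236,228), (290,234) and (364,239). The green look-alikes are at (210,212), (266,216), (191,238) and (210,291), and the group is at the left around (100,210). The plate is at (345,184) and the fixture at (232,176).

```bash
cat > h.py <<'E'
import numpy as np, cv2
from rig import r
def cam(f):
    K=np.array([[f["fx"],0,f["cx"]],[0,f["fy"],f["cy"]],[0,0,1.]]); D=np.array(f["D"],float)
    T=np.array(f["pose"],float); return K,D,T
def ray(f,uv):
    K,D,T=cam(f); p=cv2.undistortPoints(np.array(uv,float).reshape(-1,1,2),K,D)[:,0]
    d=np.c_[p[:,0],-p[:,1],-np.ones(len(p))]@T[:3,:3].T
    return T[:3,3],d
def at_z(f,uv,z):
    o,d=ray(f,uv); return o+d*((z-o[2])/d[:,2])[:,None]
def proj(f,P):
    K,D,T=cam(f); P=np.atleast_2d(np.array(P,float))
    c=(P-T[:3,3])@T[:3,:3]; c=c*[1,-1,-1]
    return cv2.projectPoints(c.reshape(-1,1,3),np.zeros(3),np.zeros(3),K,D)[0][:,0]
def tri(f1,a,f2,b):
    o1,d1=ray(f1,a);o2,d2=ray(f2,b);d1=d1[0];d2=d2[0]
    A=np.c_[d1,-d2];s=np.linalg.lstsq(A,o2-o1,rcond=None)[0]
    p,q=o1+s[0]*d1,o2+s[1]*d2
    return (p+q)/2,np.linalg.norm(p-q)
E
python3 - <<'E'
from h import *
F={n:r.grab_frame(n) for n in("top","side")}
for n in F:
    for t,z in [("pin_thick",36),("pin_thin",36),("fixture",0),("plate",0),("handle",44),("hole_thick",0),("hole_thin",0),("bottle_a",0),("cup",0),("felt_pen",0),("open_spanner",0),("turnscrew",0),("nozzle",0),("collar",0),("tape",0)]:
        for o in r.spot_point(t,n)[:8]:
            if o["score"]>.25: print(n,t,round(o["score"],2),np.round(o["at"],1),at_z(F[n],o["at"],z)[0].round(1))
E
```

```text
top pin_thick 0.76 [204.4 158.2] [667.2 288.9  36. ]
top pin_thin 0.95 [258.9 162.5] [660.2 124.8  36. ]
top pin_thin 0.69 [423.7 234.3] [ 463.7 -366.4   36. ]
top fixture 0.68 [231.2 180.7] [610.  210.2   0. ]
top fixture 0.36 [343.3 134.4] [ 771.  -124.9    0. ]
top fixture 0.34 [322.  167.1] [663.7 -63.3   0. ]
top plate 0.68 [343.5 187.4] [ 602.8 -130.8    0. ]
top handle 0.69 [349.8 168.3] [ 650.9 -146.    44. ]
top hole_thick 0.72 [319.3 166.1] [666.5 -55.    0. ]
top hole_thin 0.61 [375.7 180.2] [ 629.1 -227.6    0. ]
top bottle_a 0.73 [212.9 290.8] [278.5 239.1   0. ]
top bottle_a 0.72 [267.4 217.3] [501.9  93.4   0. ]
top bottle_a 0.71 [237.2 230.3] [459.1 180.9   0. ]
top bottle_a 0.71 [320.3 168.1] [660.3 -58.3   0. ]
top bottle_a 0.69 [191.3 241.1] [421.1 315.    0. ]
top bottle_a 0.59 [289.5 238.9] [439.7  24.    0. ]
top bottle_a 0.59 [361.6 243.8] [ 433.6 -189.7    0. ]
top bottle_a 0.53 [212.  215.8] [499.7 259.6   0. ]
top cup 0.8 [423.1 233.1] [ 472.8 -371.7    0. ]
top felt_pen 0.47 [226.5 266.6] [350.3 204.6   0. ]
top open_spanner 0.67 [299.2 259.8] [379.   -7.7 
[... 1103 characters left out ...]
99.5    0. ]
side bottle_a 0.71 [317.1 167.9] [493.  253.9   0. ]
side bottle_a 0.67 [315.4 187.1] [496.6  93.7   0. ]
side bottle_a 0.62 [297.7 161.3] [418.2 311.8   0. ]
side bottle_a 0.55 [296.9 197.6] [445.4  15.2   0. ]
side cup 0.83 [288.6 280.3] [ 467.5 -380.9    0. ]
side felt_pen 0.57 [277.  173.1] [358.4 197.    0. ]
side felt_pen 0.43 [363.7 175.4] [655.4 199.4   0. ]
side open_spanner 0.55 [272.2 201.5] [375.1 -15.5   0. ]
side turnscrew 0.58 [400.6 185.8] [771.5 123.7   0. ]
side nozzle 0.61 [411.2 205.2] [785.6 -10.8   0. ]
side collar 0.74 [412.5 224.9] [ 771.8 -126.     0. ]
side collar 0.37 [296.9 196.9] [444.9  19.9   0. ]
side tape 0.65 [354.  300.5] [ 606.7 -437.5    0. ]
```

```bash
python3 - <<'E'
from h import *
f=r.grab_frame("top"); c=f["color"][:,:,::-1]
a=c[135:275,170:400]; cv2.imwrite("pics/topcrop.png",cv2.resize(a,None,fx=3.4,fy=3.4,interpolation=cv2.INTER_CUBIC))
f=r.grab_frame("side"); c=f["color"][:,:,::-1]
a=c[120:260,230:450]; cv2.imwrite("pics/sidecrop.png",cv2.resize(a,None,fx=3.5,fy=3.5,interpolation=cv2.INTER_CUBIC))
E
```

```text
(no output)
```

View pics/topcrop.png

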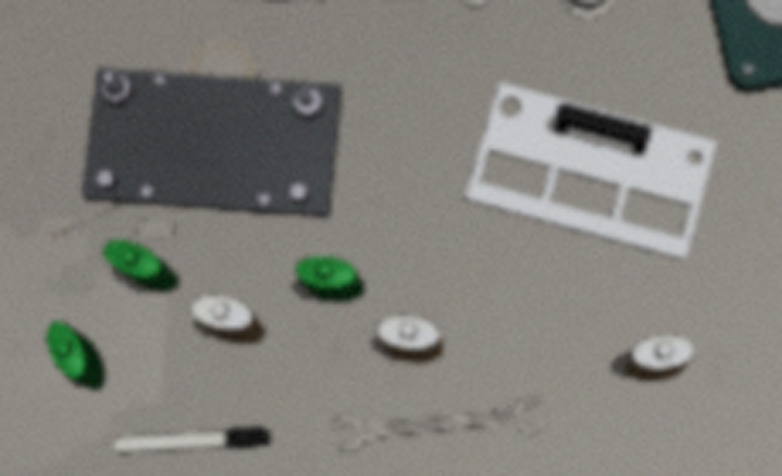

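View pics/sidecrop.png

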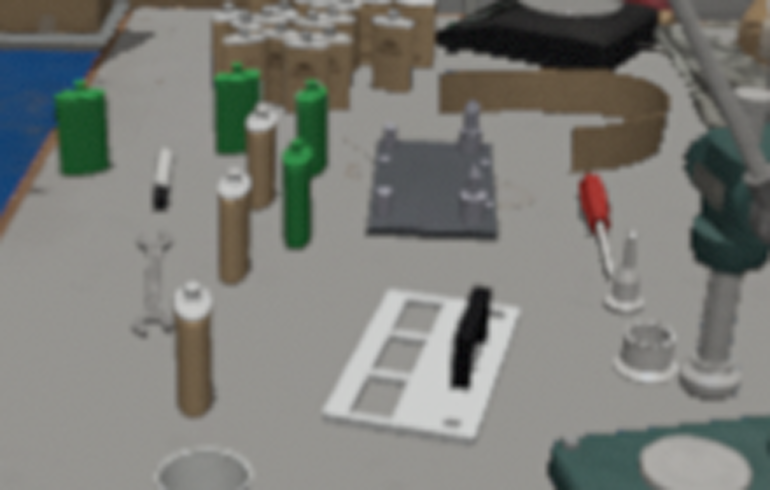

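```bash
cat > fit.py <<'E'
from h import *
from scipy.optimize import minimize
S=4
def box(w,l,h):
    return np.array([[sx*w/2,sy*l/2,z] for sx in(-1,1) for sy in(-1,1) for z in(0,h)])
def pose(p,P,z0=0):
    c,s=np.cos(p[2]),np.sin(p[2]); R=np.array([[c,-s,0],[s,c,0],[0,0,1]])
    return P@R.T+[p[0],p[1],z0]
def raster(f,pts,roi,holes=()):
    x0,y0,x1,y1=roi
    m=np.zeros(((y1-y0)*S,(x1-x0)*S),np.float32)
    def tr(Q): return np.round(((proj(f,Q)-[x0,y0]+.5)*S-.5)*256).astype(np.int32)
    h=cv2.convexHull(tr(pts)); cv2.fillConvexPoly(m,h,1,cv2.LINE_8,8)
    for q in holes: cv2.fillConvexPoly(m,tr(q),0,cv2.LINE_8,8)
    return cv2.GaussianBlur(m,(0,0),S*.6)
def crop(img,roi):
    x0,y0,x1,y1=roi
    return cv2.resize(img[y0:y1,x0:x1].astype(np.float32),None,fx=S,fy=S,interpolation=cv2.INTER_LINEAR)
def fit(f,obs,roi,model,p0):
    # obs: soft mask 0..1
    def c(q):
        p=np.array(p0)+np.array(q)*[1,1,.01]
        P,H=model(p); return np.mean((raster(f,P,roi,H)-obs)**2)
    b=minimize(c,[0,0,0],method="Nelder-Mead",options=dict(initial_simplex=[[0,0,0],[8,0,0],[0,8,0],[0,0,5]],xatol=.02,fatol=1e-7,maxiter=400))
    p=np.array(p0)+b.x*[1,1,.01]; return p,b.fun
E
python3 - <<'E'
from fit import *
g=r.grab_frame("top"); s=r.grab_frame("side")
gr=g["color"].mean(2)
# plate
roi=(295,145,395,220); I=crop(gr,roi)
print("plate grey pct",np.percentile(I,[5,25,50,75,95]))
obs=np.clip((I-115)/(205-115),0,1)
B=box(110,200,8)
def mp(p): return pose(p,B),[pose(p,np.array([[-22+a*15.5,y+b*28.5,8] for a,b in((-1,-1),(-1,1),(1,1),(1,-1))])) for y in(64,0,-64)]
pp,e=fit(g,obs,roi,mp,[603,-131,-.21]); print("plate",pp,e)
roi=(185,145,280,210); I=crop(gr,roi); print(np.percentile(I,[5,25,50,75,95]))
obs=np.clip((105-I)/(105-55),0,1)
Bf=box(120,220,12)
pf,e=fit(g,obs,roi,lambda p:(pose(p,Bf),[]),[612,210,-.05]); print("fix",pf,e)
def show(f,name,roi,k):
    x0,y0,x1,y1=roi
    im=cv2.resize(f["color"][y0:y1,x0:x1,::-1],None,fx=k,fy=k,interpolation=cv2.INTER_CUBIC)
    def poly(Q,col): 
        q=((proj(f,Q)-[x0,y0]+.5)*k).astype(np.int32); cv2.polylines(im,[q],True,col,1)
    def pt(Q,col):
        for q in (proj(f,Q)-[x0,y0]+.5)*k: cv2.circle(im,tuple(int(v) for v in q),3,col,-1)
    sq=lambda w,l,z:np.array([[a*w/2,b*l/2,z] for a,b in((-1,-1),(-1,1),(1,1),(1,-1))])
    poly(pose(pp,sq(110,200,8)),(0,0,255)); poly(pose(pf,sq(120,220,12)),(0,255,255))
    for y in(64,0,-64): poly(pose(pp,sq(31,57,8)+[-22,y,0]),(255,0,0))
    pt(pose(pp,np.array([[36,85,8],[36,-85,8],[32,42,55],[32,-42,55.]])),(0,0,255))
    pt(pose(pf,np.array([[36,85,66],[36,-85,66],[-46,85,36],[-46,-85,36.]])),(0,255,255))
    cv2.imwrite("pics/"+name,im)
show(g,"fit_t.png",(180,140,390,220),3.8); show(s,"fit_s.png",(310,130,410,260),4)
E
```

```text
plate grey pct [ 79.12447929 131.734375   135.01042175 139.859375   198.171875  ]
plate [ 6.10846643e+02 -1.30796135e+02 -2.35079674e-01] 0.07578615099191666
[ 63.24479294  67.59375    116.55989456 128.11457825 132.36978149]
fix [ 6.20888078e+02  2.07067637e+02 -3.22437745e-02] 0.06547030806541443
```

View pics/fit_t.png

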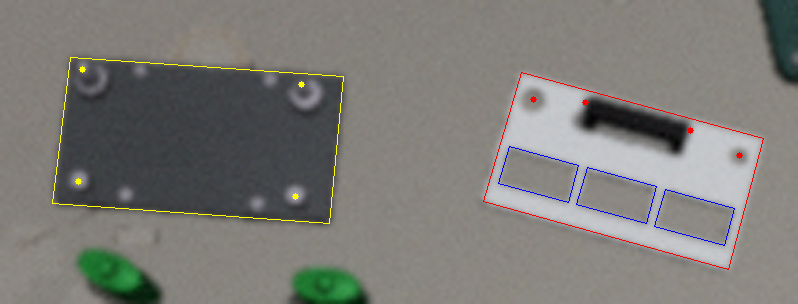

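View pics/fit_s.png

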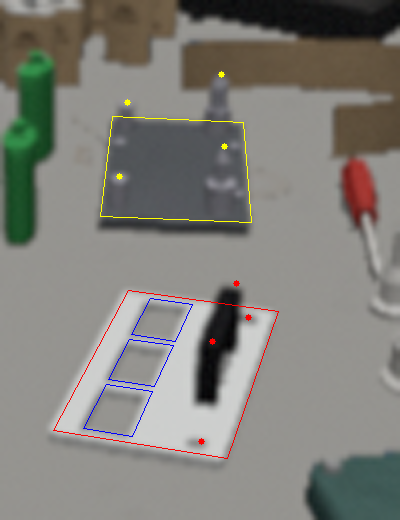

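```bash
cat >> fit.py <<'E'
def fitc(items,model,p0):
    """items: (frame, roi); maximise correlation of raster with grey"""
    obs=[(f,roi,crop(f["color"].mean(2),roi)) for f,roi in items]
    def c(q):
        p=np.array(p0)+np.array(q)*[1,1,.01]; t=0
        for f,roi,I in obs:
            P,H=model(p); t-=abs(np.corrcoef(raster(f,P,roi,H).ravel(),I.ravel())[0,1])
        return t
    b=minimize(c,[0,0,0],method="Nelder-Mead",options=dict(initial_simplex=[[0,0,0],[5,0,0],[0,5,0],[0,0,3]],xatol=.02,fatol=1e-7,maxiter=400))
    return np.array(p0)+b.x*[1,1,.01],b.fun
sq=lambda w,l,z:np.array([[a*w/2,b*l/2,z] for a,b in((-1,-1),(-1,1),(1,1),(1,-1))])
def mp(p,z0=0): return pose(p,box(110,200,8),z0),[pose(p,sq(31,57,8)+[-22,y,0],z0) for y in(64,0,-64)]
def mf(p): return pose(p,box(120,220,12)),[]
E
python3 - <<'E'
from fit import *
g=r.grab_frame("top"); s=r.grab_frame("side")
print("plate top",fitc([(g,(300,148,390,218))],mp,[608,-130,-.23]))
print("plate side",fitc([(s,(315,195,390,250))],mp,[608,-130,-.23]))
print("fix top",fitc([(g,(187,147,277,206))],mf,[618,207,-.04]))
print("fix side",fitc([(s,(328,155,380,193))],mf,[618,207,-.04]))
for t,z in(("plate",0),("fixture",0)):
    pass
for t in("hole_thick","hole_thin","pin_thick","pin_thin","handle"):
    a=r.spot_point(t,"top");b=r.spot_point(t,"side")
    if a and b: print(t,tri(g,a[0]["at"],s,b[0]["at"]),a[0]["at"],b[0]["at"])
E
```

```text
plate top (array([ 6.10679109e+02, -1.30961394e+02, -2.33236687e-01]), np.float64(-0.48570757261127245))
plate side (array([ 6.08243560e+02, -1.26873884e+02, -2.38712266e-01]), np.float64(-0.3043989002403791))
fix top (array([ 6.21331711e+02,  2.07328387e+02, -3.21413285e-02]), np.float64(-0.9484704282702837))
fix side (array([ 6.19682120e+02,  2.06173298e+02, -2.95758911e-02]), np.float64(-0.9353139350700411))
hole_thick (array([665.01124007, -61.44668257,   5.17036318]), np.float64(3.112405730860293)) [321.4, 166.7] [372.0, 210.4]
hole_thin (array([ 628.83706086, -221.4816078 ,    7.38332919]), np.float64(2.4572781668379164)) [373.9, 179.2] [360.5, 240.1]
pin_thick (array([671.01720047, 286.56193896,  37.55361173]), np.float64(9.153637233706153)) [205.2, 158.4] [368.8, 155.8]
pin_thin (array([651.90110642, 124.25875184,  35.66324933]), np.float64(22.74609565877053)) [258.8, 161.4] [360.9, 175.4]
handle (array([ 639.30413794, -148.00026739,   54.84247565]), np.float64(11.886307668246706)) [350.5, 169.1] [362.7, 209.8]
```

```bash
python3 - <<'E'
from fit import *
g=r.grab_frame("top"); s=r.grab_frame("side")
B=box(16,84,47)+[32,0,8]
for nm,f,roi in(("top",g,(330,158,370,186)),("side",s,(355,195,378,240))):
    I=crop(f["color"].mean(2),roi); x0,y0,x1,y1=roi
    def c(q):
        p=np.array([610,-130,-.235])+np.array(q)*[1,1,.01]
        R=raster(f,pose(p,B),roi); 
        return -abs(np.corrcoef(R.ravel(),(I<75).astype(float).ravel())[0,1])
    b=minimize(c,[0,0,0],method="Nelder-Mead",options=dict(initial_simplex=[[0,0,0],[5,0,0],[0,5,0],[0,0,3]]))
    print(nm,np.array([610,-130,-.235])+b.x*[1,1,.01],b.fun)
pl=np.array([610,-130,-.234]); 
for nm,f,roi,k in(("ht",g,(300,148,390,218),8),("hs",s,(315,195,390,250),8)):
    x0,y0,x1,y1=roi
    im=cv2.resize(f["color"][y0:y1,x0:x1,::-1],None,fx=k,fy=k,interpolation=cv2.INTER_CUBIC)
    def poly(Q,col): cv2.polylines(im,[((proj(f,Q)-[x0,y0]+.5)*k).astype(np.int32)],True,col,1)
    poly(pose(pl,sq(110,200,8)),(0,0,255)); poly(pose(pl,sq(16,84,55)+[32,0,0]),(0,255,0))
    for y in(64,0,-64): poly(pose(pl,sq(31,57,8)+[-22,y,0]),(255,0,0))
    th=np.linspace(0,6.28,20)
    for y,rr in((85,9.5),(-85,6.5)): poly(pose(pl,np.c_[36+rr*np.cos(th),y+rr*np.sin(th),th*0+8]),(0,0,255))
    cv2.imwrite(f"pics/{nm}.png",im)
E
```

```text
top [ 6.10073064e+02 -1.30020379e+02 -2.24929107e-01] -0.7964278166426445
side [ 6.07960623e+02 -1.31881939e+02 -1.66405278e-01] -0.8275361487677098
```

View pics/ht.png

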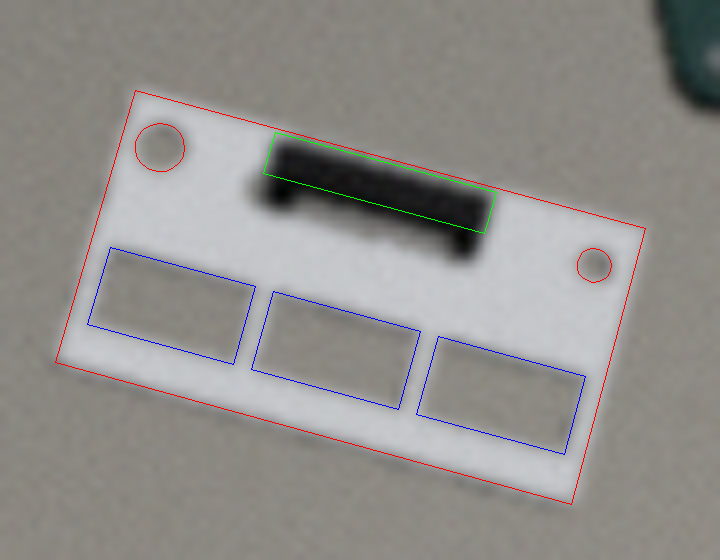

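View pics/hs.png

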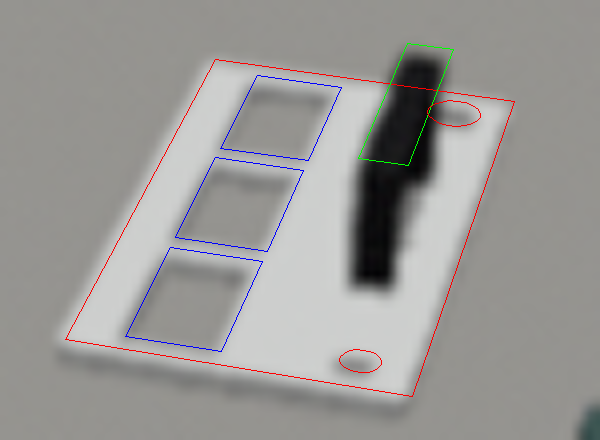

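```bash
cat > bot.py <<'E'
from fit import *
th=np.linspace(0,2*np.pi,40,endpoint=False)
def bt(p,z=80,a=13,b=26): 
    return pose(p,np.c_[a*np.cos(th),b*np.sin(th),th*0+z])
E
python3 - <<'E'
from bot import *
g=r.grab_frame("top"); s=r.grab_frame("side")
gr=g["color"].mean(2); ims=[]
for c,sc in(((236,228),(262,148)),((290,234),(233,180)),((364,239),(193,298))):
    x0,y0=c[0]-17,c[1]-14; roi=(x0,y0,x0+34,y0+28)
    I=crop(gr,roi); m=(I>165).astype(np.uint8)
    k,l,st,ce=cv2.connectedComponentsWithStats(m); j=1+np.argmax(st[1:,4])
    co=max(cv2.findContours((l==j).astype(np.uint8),cv2.RETR_EXTERNAL,cv2.CHAIN_APPROX_NONE)[0],key=len)[:,0]
    uv=(co+.5)/S-.5+[x0,y0]
    W=at_z(g,uv,78)[:,:2]
    e=cv2.fitEllipse(W.astype(np.float32)); print("ellipse",np.round(e[0],1),np.round(e[1],1),round(e[2],1))
    yaw=np.deg2rad(e[2]); yaw=(yaw+np.pi/2)%np.pi-np.pi/2
    p=[*e[0],yaw]; print("p",np.round(p,3))
    for f in (g,s):
        q=proj(f,pose(p,np.array([[0,0,48.]])))[0]; a,b=int(q[0])-25,int(q[1])-25; kk=8
        im=cv2.resize(f["color"][b:b+50,a:a+50,::-1],None,fx=5,fy=5,interpolation=cv2.INTER_CUBIC)
        for z,col in((80,(0,0,255)),(0,(0,255,255))): cv2.polylines(im,[((proj(f,bt(p,z))-[a,b]+.5)*5).astype(np.int32)],True,col,1)
        ims.append(im)
cv2.imwrite("pics/bots.png",np.vstack([np.hstack(ims[0::2]),np.hstack(ims[1::2])]))
E
```

```text
ellipse [459.1 175.5] [21.8 47.7] 171.3
p [ 4.59126e+02  1.75482e+02 -1.52000e-01]
ellipse [448.5  19.2] [22.5 47.5] 175.5
p [ 4.48501e+02  1.91740e+01 -7.80000e-02]
ellipse [ 440.7 -192.5] [22.9 48.2] 7.9
p [ 4.40665e+02 -1.92492e+02  1.38000e-01]
```

View pics/bots.png

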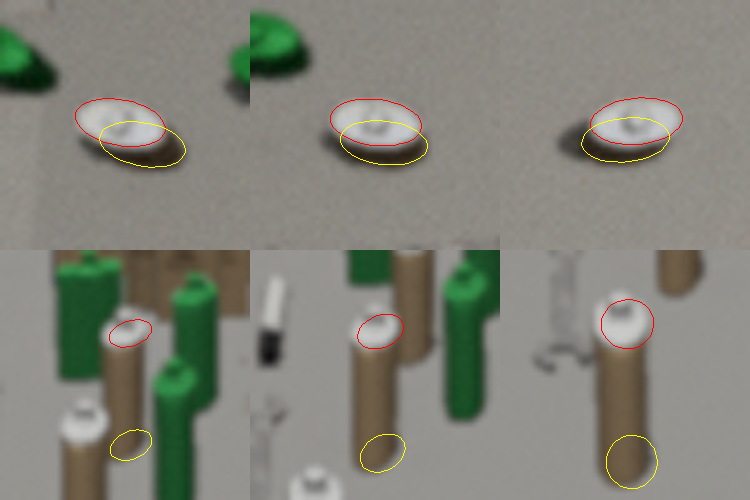

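```bash
cat > go.py <<'E'
import sys; from h import *
def go(x,y,z,yawdeg):
    s=r.sense(); p=s["eef_pos"]; R=cv2.Rodrigues(np.zeros(3))[0]
    ro,pi,ya=s["tcp_rot"]; cz,sz=np.cos(ya),np.sin(ya);cy,sy=np.cos(pi),np.sin(pi);cx,sx=np.cos(ro),np.sin(ro)
    R=np.array([[cz,-sz,0],[sz,cz,0],[0,0,1]])@np.array([[cy,0,sy],[0,1,0],[-sy,0,cy]])@np.array([[1,0,0],[0,cx,-sx],[0,sx,cx]])
    d=R.T@(np.array([x,y,z])-p)/10
    t=-(yawdeg-np.degrees(ya)); t=(t+180)%360-180
    print("t",round(s["clock"],2),"at",p.round(1),"yaw",round(np.degrees(ya),1),"F",s["contact_force"].round(1),"open",round(s["opening"],3),"q6",s["qpos"][5].round(2),"-> d cm",d.round(2),"turn",round(t,1))
if __name__=="__main__": go(*map(float,sys.argv[1:5]))
E
python3 go.py 641 -137.5 160 76.6
```

```text
t 2.7 at [195.9 593.5 231.3] yaw 161.7 F [ 0.4  0.3 -0.5] open 1.003 q6 -0.0 -> d cm [-65.18 -55.47   7.13] turn 85.1
```

Request:
drive_tool(
  moves=[
    [0,[-2,-1.7,0],2.6],
    [0,[-6,-5.1,0],8],
    [0,[-11,-9.4,0],14],
    [0,[-16,-13.6,0],21],
    [0,[-21,-17.9,0],27],
    [0,[-26,-22.1,0.5],34],
    [0,[-31,-26.4,1],40],
    [0,[-36,-30.6,1.5],47],
    [0,[-41,-34.9,2],53],
    [0,[-46,-39.1,2.5],60],
    [0,[-50,-42.6,3],65],
    [0,[-54,-46,3],70],
  ],
  grip_force=60,
)

```text
clock: 4.2
eef_pos: [560.8, -9.7, 201.3]
tcp_rot: [-3.141, 0.0, 1.596]
contact_force: [-0.1, 0.9, -0.3]
opening: 1.003
```

```bash
python3 go.py 641 -137.5 110 76.6
```

```text
t 4.2 at [560.8  -9.7 201.3] yaw 91.5 F [-0.1  0.9 -0.3] open 1.003 q6 -0.05 -> d cm [-12.97   7.7    9.12] turn 14.9
```

Request:
drive_tool(
  moves=[
    [0,[-4,2.4,2],5],
    [0,[-8,4.8,4],10],
    [0,[-11.5,6.8,7],14.9],
    [0,[-13,7.7,9.1],14.9],
    [0,[-13,7.7,9.1],14.9],
    [0,[-13,7.7,9.1],14.9],
  ],
)

```text
clock: 4.95
eef_pos: [640.4, -137.7, 110.9]
tcp_rot: [-3.141, 0.0, 1.335]
contact_force: [0.5, 0.0, 0.4]
opening: 1.001
```

```bash
python3 go.py 640.5 -137.5 26 76.6; python3 - <<'E'
from h import *
for n,roi in(("top",(290,130,400,220)),("side",(310,150,420,250))):
    f=r.grab_frame(n);x0,y0,x1,y1=roi
    cv2.imwrite(f"pics/pre_{n}.png",cv2.resize(f["color"][y0:y1,x0:x1,::-1],None,fx=5,fy=5,interpolation=cv2.INTER_CUBIC))
E
```

```text
t 4.95 at [ 640.4 -137.7  110.9] yaw 76.5 F [0.5 0.  0.4] open 1.001 q6 0.02 -> d cm [0.02 0.   8.49] turn -0.1
```

View pics/pre_side.png

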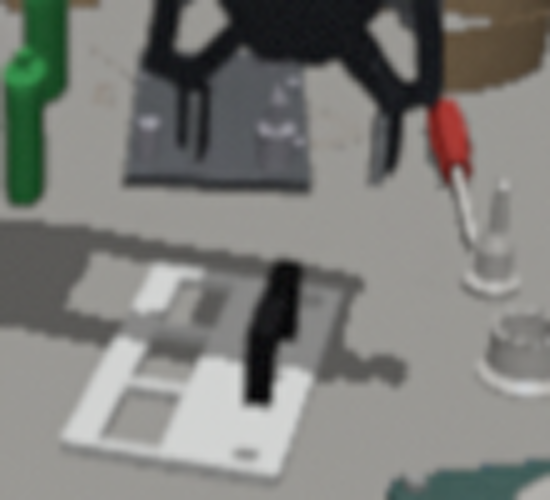

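The side crop shows the open fingers straddling the handle (handle at crop (270,330), fingers at x≈195 and 385). I go down and close.

Request:
drive_tool(
  moves=[
    [0,[0,0,3],0],
    [0,[0,0,6],0],
    [0,[0,0,8],0],
    [0,[0,0,8.5],0],
    [0.4,[0,0,8.5],0],
    [0.8,[0,0,8.5],0],
    [1,[0,0,8.5],0],
    [1,[0,0,8.5],0],
    [1,[0,0,8.5],0],
    [1,[0,0,8.5],0],
  ],
  grip_force=80,
)

```text
clock: 6.3
eef_pos: [641.3, -137.4, 27.1]
tcp_rot: [3.14, 0.0, 1.336]
contact_force: [-2.9, -0.1, 6.5]
opening: 0.174
```

```bash
python3 go.py 640.5 -137.5 116 76.6
```

```text
t 6.3 at [ 641.3 -137.4   27.1] yaw 76.6 F [-2.9 -0.1  6.5] open 0.174 q6 0.02 -> d cm [-0.03 -0.06 -8.89] turn -0.0
```

Request:
drive_tool(
  moves=[
    [1,[0,0,-0.5],0],
    [1,[0,0,-2],0],
    [1,[0,0,-4.5],0],
    [1,[0,0,-7],0],
    [1,[0,0,-9],0],
    [1,[0,0,-9.5],0],
    [1,[0,0,-9.5],0],
  ],
)

```text
clock: 7.18
eef_pos: [641.0, -137.3, 122.2]
tcp_rot: [3.14, 0.0, 1.336]
contact_force: [0.6, 0.9, -3.5]
opening: 0.17
```

```bash
cat > platecheck.py <<'E'
from fit import *
import sys
# plate pose while held, given tcp pose; predicted z0 = tcpz - dz
s=r.sense(); p=s["eef_pos"]; ya=s["tcp_rot"][2]-np.pi/2
dz=float(sys.argv[1]); tag=sys.argv[2]; z0=p[2]-dz
p0=[p[0]-32*np.cos(ya),p[1]-32*np.sin(ya),ya]; print("tcp",p.round(1),"roll,pitch",s["tcp_rot"][:2],"pred",np.round(p0,3),"z0",round(z0,1))
out=[]
for n in("top","side"):
    f=r.grab_frame(n); q=proj(f,mp(p0,z0)[0]); lo=q.min(0)-8; hi=q.max(0)+8
    roi=(int(lo[0]),int(lo[1]),int(hi[0]),int(hi[1])); x0,y0,x1,y1=roi; k=min(6,600/(x1-x0),500/(y1-y0))
    im=cv2.resize(f["color"][y0:y1,x0:x1,::-1],None,fx=k,fy=k,interpolation=cv2.INTER_CUBIC)
    def poly(Q,col): cv2.polylines(im,[((proj(f,Q)-[x0,y0]+.5)*k).astype(np.int32)],True,col,1)
    poly(pose(p0,sq(110,200,8),z0),(0,0,255)); poly(pose(p0,sq(110,200,0),z0),(0,160,255))
    for y in(64,0,-64): poly(pose(p0,sq(31,57,8)+[-22,y,0],z0),(255,0,0))
    th=np.linspace(0,6.28,20)
    for y,rr in((85,9.5),(-85,6.5)): poly(pose(p0,np.c_[36+rr*np.cos(th),y+rr*np.sin(th),th*0+8],z0),(0,0,255))
    cv2.imwrite(f"pics/pc_{tag}_{n}.png",im)
E
python3 platecheck.py 27 a
```

```text
tcp [ 641.  -137.3  122.2] roll,pitch [3.14018613e+00 1.06072824e-04] pred [ 6.09896e+02 -1.29890e+02 -2.34000e-01] z0 95.2
```

View pics/pc_a_top.png

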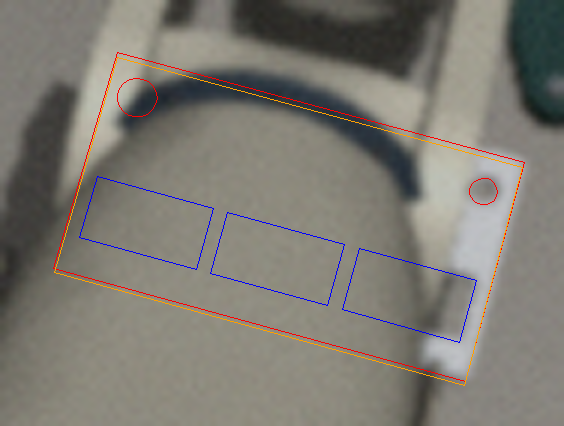

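View pics/pc_a_side.png

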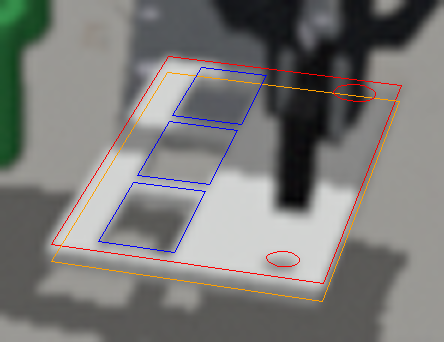

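```bash
python3 go.py 652.6 206.5 110 88.2
```

```text
t 7.28 at [ 640.5 -137.2  121.2] yaw 76.6 F [ 0.4  0.2 -2.9] open 0.173 q6 0.02 -> d cm [33.71 -6.8   1.12] turn -11.6
```

Request:
drive_tool(
  moves=[
    [1,[1,-0.2,0],0],
    [1,[4,-0.8,0],-1],
    [1,[8,-1.6,0],-2.5],
    [1,[12,-2.4,0],-4],
    [1,[16,-3.2,0],-5.5],
    [1,[20,-4,0],-7],
    [1,[24,-4.8,0],-8.5],
    [1,[28,-5.7,0],-10],
    [1,[31,-6.3,0.4],-11],
    [1,[33,-6.7,0.8],-11.6],
    [1,[33.7,-6.8,1.1],-11.6],
    [1,[33.7,-6.8,1.1],-11.6],
  ],
)

```text
clock: 8.78
eef_pos: [652.3, 206.1, 109.5]
tcp_rot: [-3.14, 0.001, 1.539]
contact_force: [-0.5, -1.3, -2.3]
opening: 0.174
```

Request:
drive_tool(
  moves=[
    [1,[0,0,0],0],
    [1,[0,0,0],0],
  ],
)

```text
clock: 9.02
eef_pos: [652.4, 205.1, 109.6]
tcp_rot: [-3.14, 0.001, 1.538]
contact_force: [-0.7, 0.1, -3.5]
opening: 0.178
```

```bash
python3 go.py 652.6 206.5 105 88.2; python3 platecheck.py 27 b; python3 - <<'E'
from h import *
f=r.grab_frame("side");x0,y0,x1,y1=(310,110,400,190)
cv2.imwrite("pics/b2.png",cv2.resize(f["color"][y0:y1,x0:x1,::-1],None,fx=7,fy=7,interpolation=cv2.INTER_CUBIC))
E
```

```text
t 9.03 at [652.4 205.1 109.6] yaw 88.1 F [-0.7  0.1 -3.5] open 0.178 q6 0.34 -> d cm [0.14 0.02 0.46] turn -0.1
tcp [652.4 205.1 109.6] roll,pitch [-3.14035533e+00  8.27051650e-04] pred [ 6.20419e+02  2.06154e+02 -3.30000e-02] z0 82.6
```

View pics/pc_b_top.png

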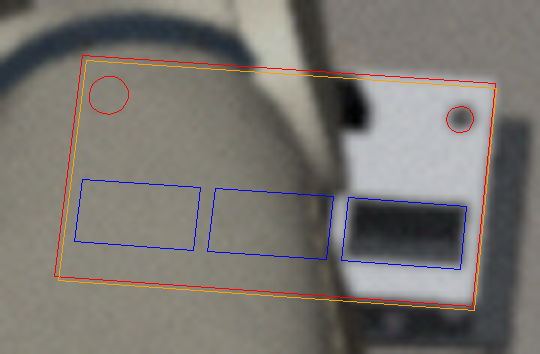

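View pics/pc_b_side.png

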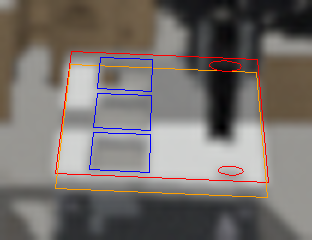

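View pics/b2.png

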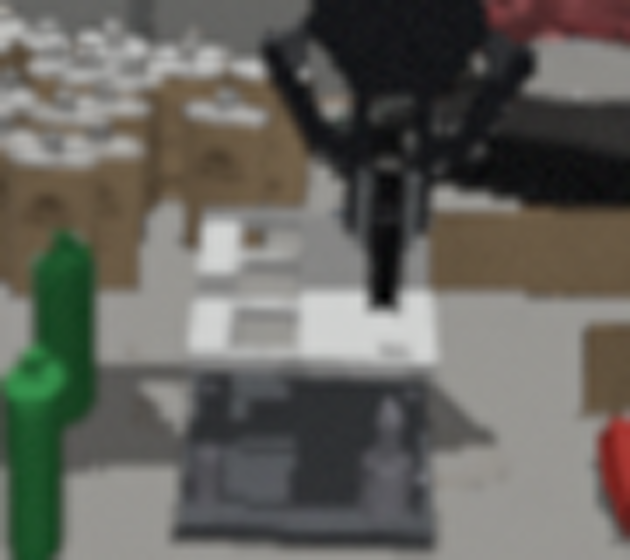

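```bash
python3 - <<'E'
from fit import *
f=r.grab_frame("top"); c=cv2.imread("pics/top0.png"); 
x0,y0,x1,y1=(190,150,275,205);k=9
im=cv2.resize(c[y0:y1,x0:x1],None,fx=k,fy=k,interpolation=cv2.INTER_CUBIC)
pf=[620.7,207,-.0315]; th=np.linspace(0,6.28,24)
for y,r1,rt in((85,8,4),(-85,5,1)):
    for rr,z,col in((12,36,(0,0,255)),(r1,55,(0,255,0)),(rt,66,(0,255,255))):
        Q=pose(pf,np.c_[36+rr*np.cos(th),y+rr*np.sin(th),th*0+z]); cv2.polylines(im,[((proj(f,Q)-[x0,y0]+.5)*k).astype(np.int32)],True,col,1)
    Q=pose(pf,np.c_[-46+7*np.cos(th),y+7*np.sin(th),th*0+36]); cv2.polylines(im,[((proj(f,Q)-[x0,y0]+.5)*k).astype(np.int32)],True,(0,0,255),1)
cv2.imwrite("pics/pins.png",im)
E
```

```text
(no output)
```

View pics/pins.png

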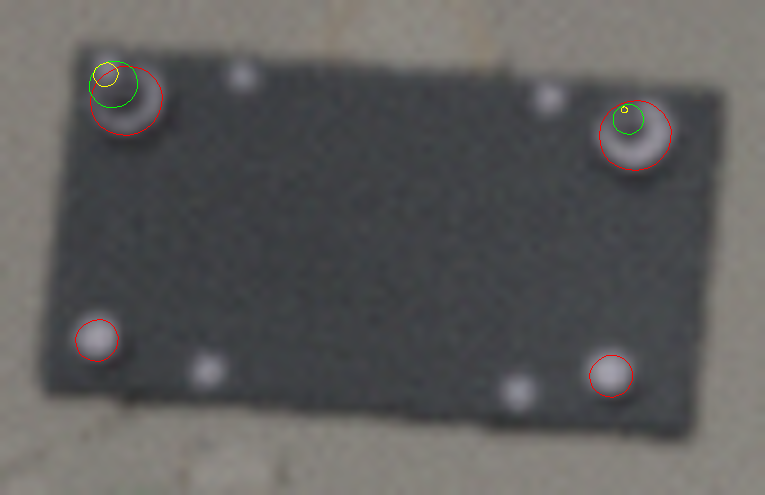

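Request:
drive_tool(
  moves=[
    [1,[0.1,0,0.5],0],
    [1,[0.1,0,1.2],0],
    [1,[0.1,0,2],0],
    [1,[0.1,0,2.5],0],
    [1,[0.1,0,2.9],0],
    [1,[0.1,0,2.9],0],
  ],
)

```text
clock: 9.98
eef_pos: [652.2, 206.6, 80.3]
tcp_rot: [-3.14, 0.001, 1.538]
contact_force: [0.2, -1.1, -2.8]
opening: 0.172
```

```bash
python3 go.py 652.6 206.5 63 88.2; python3 platecheck.py 27 c
```

```text
t 9.97 at [652.2 206.6  80.3] yaw 88.1 F [ 0.2 -1.1 -2.8] open 0.172 q6 0.34 -> d cm [-0.01  0.04  1.73] turn -0.1
tcp [652.2 206.6  80.3] roll,pitch [-3.13997931e+00  8.40787424e-04] pred [ 6.20207e+02  2.07674e+02 -3.20000e-02] z0 53.3
```

View pics/pc_c_top.png

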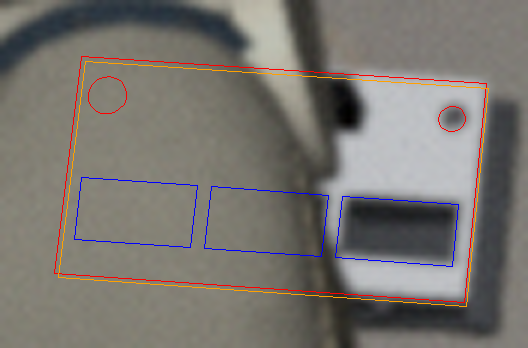

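View pics/pc_c_side.png

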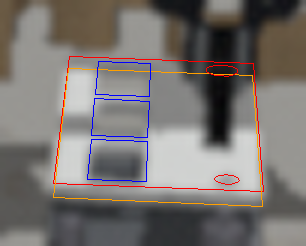

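The plate's underside is at 53 mm, past the pin tapers, and there is no contact force. I lower it the rest of the way.

Request:
drive_tool(
  moves=[
    [1,[0,0,0.5],0],
    [1,[0,0,1],0],
    [1,[0,0,1.4],0],
    [1,[0,0,1.7],0],
    [1,[0,0,1.8],0],
    [1,[0,0,1.8],0],
  ],
)

```text
clock: 10.82
eef_pos: [652.4, 206.7, 63.2]
tcp_rot: [-3.141, 0.001, 1.538]
contact_force: [-3.7, -0.4, 2.4]
opening: 0.171
```

```bash
python3 go.py 652.6 206.5 63 88.2; python3 - <<'E'
from h import *
f=r.grab_frame("side");x0,y0,x1,y1=(310,110,400,200)
cv2.imwrite("pics/d2.png",cv2.resize(f["color"][y0:y1,x0:x1,::-1],None,fx=7,fy=6.5,interpolation=cv2.INTER_CUBIC))
E
```

```text
t 10.82 at [652.4 206.7  63.2] yaw 88.1 F [-3.7 -0.4  2.4] open 0.171 q6 0.34 -> d cm [-0.02  0.02  0.02] turn -0.1
```

View pics/d2.png

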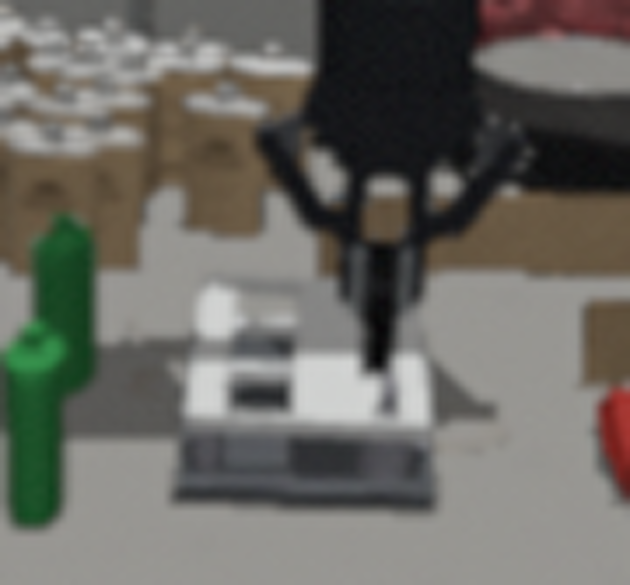

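The thin pin stands through its hole at crop (388,390), the plate rests level, and the force has switched to support. I release and rise.

Request:
drive_tool(
  moves=[
    [0.7,[0,0,0],0],
    [0.4,[0,0,0],0],
    [0.2,[0,0,0],0],
    [0.2,[0,0,0],0],
    [0.2,[0,0,-2],0],
    [0.2,[0,0,-5],0],
    [0.1,[0,0,-8],0],
    [0,[0,0,-11],0],
    [0,[0,0,-12],0],
  ],
)

```text
clock: 12.0
eef_pos: [653.9, 207.1, 186.7]
tcp_rot: [3.138, -0.001, 1.538]
contact_force: [-0.2, 0.2, 0.2]
opening: 1.002
```

```bash
python3 go.py 458.5 175.5 150 81.3
```

```text
t 12.0 at [653.9 207.1 186.7] yaw 88.1 F [-0.2  0.2  0.2] open 1.002 q6 0.34 -> d cm [ -3.8  -19.43   3.6 ] turn 6.8
```

Request:
drive_tool(
  moves=[
    [0,[-0.5,-2,0],1],
    [0,[-1.2,-6,0],3],
    [0,[-2,-10.5,1],4],
    [0,[-3,-15,2],6],
    [0,[-3.6,-18.5,3],6.8],
    [0,[-3.8,-19.4,3.6],6.8],
    [0,[-3.8,-19.4,3.6],6.8],
    [0,[-3.8,-19.4,3.6],6.8],
  ],
)

```text
clock: 13.0
eef_pos: [460.5, 175.9, 150.5]
tcp_rot: [3.137, -0.002, 1.42]
contact_force: [0.3, -0.4, -0.3]
opening: 0.999
```

```bash
python3 go.py 458.5 175.5 46 81.3; python3 - <<'E'
from fit import *
f=r.grab_frame("top");s=r.grab_frame("side")
pf=[620.7,207,-.0315]; ims=[]
for n,f,roi in(("t",f,(185,140,280,210)),("s",s,(320,140,390,200))):
    x0,y0,x1,y1=roi;k=6
    im=cv2.resize(f["color"][y0:y1,x0:x1,::-1],None,fx=k,fy=k,interpolation=cv2.INTER_CUBIC)
    def poly(Q,col): cv2.polylines(im,[((proj(f,Q)-[x0,y0]+.5)*k).astype(np.int32)],True,col,1)
    poly(pose(pf,sq(110,200,8),36),(0,0,255))
    for y in(64,0,-64): poly(pose(pf,sq(31,57,8)+[-22,y,0],36),(255,0,0))
    cv2.imwrite(f"pics/seat_{n}.png",im)
E
```

```text
t 13.0 at [460.5 175.9 150.5] yaw 81.3 F [ 0.3 -0.4 -0.3] open 0.999 q6 0.51 -> d cm [-0.1  -0.24 10.45] turn 0.0
```

View pics/seat_t.png

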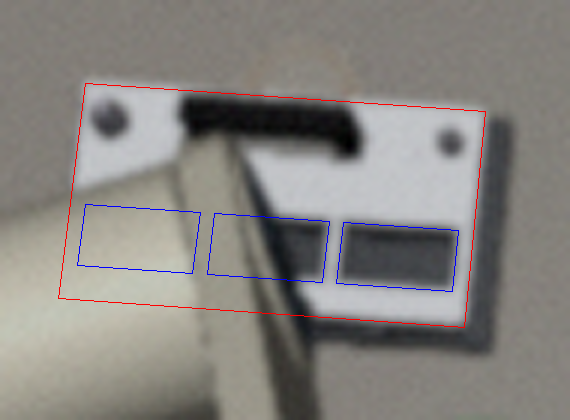

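View pics/seat_s.png

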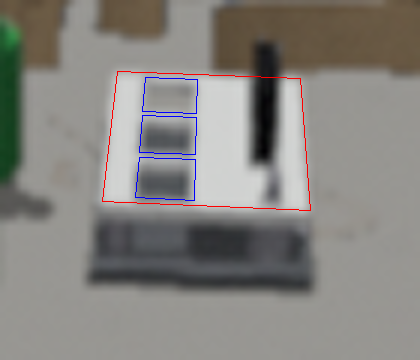

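The plate is home, and its outline and pockets match the model in both views. The bottle meant is the brown one with the white top at top-view (236,228), confirmed in the earlier crop. I descend on it and grip.

Request:
drive_tool(
  moves=[
    [0,[-0.1,-0.2,3],0],
    [0,[-0.1,-0.2,6],0],
    [0,[-0.1,-0.2,9],0],
    [0,[-0.1,-0.2,10.4],0],
    [0.3,[-0.1,-0.2,10.4],0],
    [0.5,[-0.1,-0.2,10.4],0],
    [0.7,[-0.1,-0.2,10.4],0],
    [0.9,[-0.1,-0.2,10.4],0],
    [1,[-0.1,-0.2,10.4],0],
    [1,[-0.1,-0.2,10.4],0],
    [1,[-0.1,-0.2,10.4],0],
  ],
  grip_force=40,
)

```text
clock: 14.48
eef_pos: [458.9, 175.5, 47.5]
tcp_rot: [3.136, -0.003, 1.42]
contact_force: [-2.0, 0.1, 8.5]
opening: 0.298
```

```bash
python3 go.py 458.5 175.5 170 81.3
```

```text
t 14.47 at [458.9 175.5  47.5] yaw 81.3 F [-2.   0.1  8.5] open 0.298 q6 0.51 -> d cm [  0.02   0.02 -12.25] turn 0.0
```

Request:
drive_tool(
  moves=[
    [1,[0,0,-0.5],0],
    [1,[0,0,-2.5],0],
    [1,[0,0,-5.5],0],
    [1,[0,0,-8.5],0],
    [1,[0,0,-11],0],
    [1,[0,0,-12.3],0],
    [1,[0,0,-12.3],0],
    [1,[0,0,-12.3],0],
  ],
)

```text
clock: 15.48
eef_pos: [457.7, 175.1, 169.6]
tcp_rot: [3.138, -0.002, 1.419]
contact_force: [0.5, -0.1, -1.3]
opening: 0.294
```

```bash
python3 go.py 600.7 271.7 170 88.2; cat > botcheck.py <<'E'
from bot import *
import sys
dz=float(sys.argv[1]); tag=sys.argv[2]
s=r.sense(); p=s["eef_pos"]; ya=s["tcp_rot"][2]-np.pi/2; p0=[p[0],p[1],ya]; z0=p[2]-dz
print(p.round(1),s["tcp_rot"])
ims=[]
for n in("top","side"):
    f=r.grab_frame(n); q=proj(f,[[p[0],p[1],z0+40]])[0]; a,b=int(q[0])-30,int(q[1])-30;k=6
    im=cv2.resize(f["color"][b:b+60,a:a+60,::-1],None,fx=k,fy=k,interpolation=cv2.INTER_CUBIC)
    for z,col in((80,(0,0,255)),(0,(0,255,255))): cv2.polylines(im,[((proj(f,bt(p0,z0+z))-[a,b]+.5)*k).astype(np.int32)],True,col,1)
    pf=[620.7,207,-.0315]
    for y in(64,0,-64): cv2.polylines(im,[((proj(f,pose(pf,sq(31,57,8)+[-22,y,0],36))-[a,b]+.5)*k).astype(np.int32)],True,(255,0,0),1)
    ims.append(im)
cv2.imwrite(f"pics/bc_{tag}.png",np.hstack(ims))
E
python3 botcheck.py 47 a
```

```text
t 15.47 at [457.7 175.1 169.6] yaw 81.3 F [ 0.5 -0.1 -1.3] open 0.294 q6 0.51 -> d cm [11.71 12.68  0.04] turn -6.9
[457.7 175.1 169.6] [ 3.13752276e+00 -1.90487798e-03  1.41944255e+00]
```

View pics/bc_a.png

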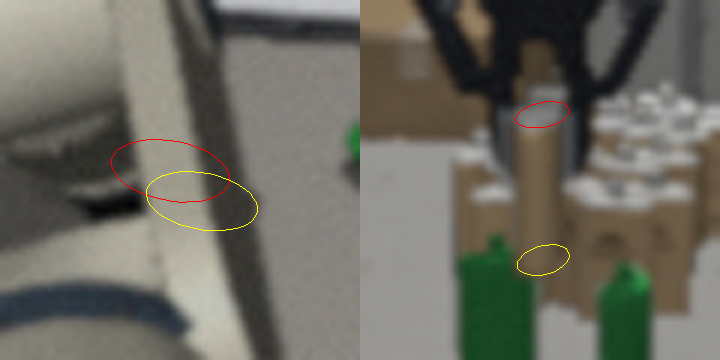

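The bottle hangs upright in the fingers in the side view. I carry it above the thick-pin-end pocket.

Request:
drive_tool(
  moves=[
    [1,[1,1.1,0],-0.5],
    [1,[3,3.2,0],-2],
    [1,[5.5,6,0],-3.5],
    [1,[8,8.7,0],-5],
    [1,[10,10.8,0],-6.2],
    [1,[11.3,12.2,0],-6.9],
    [1,[11.7,12.7,0],-6.9],
    [1,[11.7,12.7,0],-6.9],
    [1,[11.7,12.7,0],-6.9],
  ],
)

```text
clock: 16.7
eef_pos: [600.3, 271.2, 169.9]
tcp_rot: [3.138, -0.001, 1.54]
contact_force: [-0.9, -0.4, -0.6]
opening: 0.296
```

```bash
python3 go.py 600.7 271.7 59.5 88.2;python3 botcheck.py 47 b
```

```text
t 16.7 at [600.3 271.2 169.9] yaw 88.2 F [-0.9 -0.4 -0.6] open 0.296 q6 0.45 -> d cm [4.000e-02 1.000e-02 1.104e+01] turn 0.0
[600.3 271.2 169.9] [ 3.13846012e+00 -8.25780689e-04  1.53966262e+00]
```

View pics/bc_b.png

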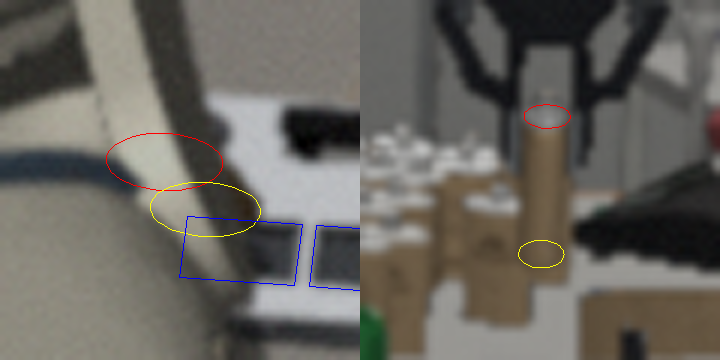

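Request:
drive_tool(
  moves=[
    [1,[0,0,1],0],
    [1,[0,0,3],0],
    [1,[0,0,5],0],
    [1,[0,0,6.3],0],
    [1,[0,0,6.8],0],
    [1,[0,0,6.8],0],
  ],
)

```text
clock: 17.55
eef_pos: [600.6, 271.3, 101.9]
tcp_rot: [3.138, -0.001, 1.54]
contact_force: [-0.1, -0.5, -1.0]
opening: 0.294
```

```bash
python3 go.py 600.7 271.7 59.5 88.2;python3 botcheck.py 47 c
```

```text
t 17.55 at [600.6 271.3 101.9] yaw 88.2 F [-0.1 -0.5 -1. ] open 0.294 q6 0.45 -> d cm [ 0.04 -0.01  4.24] turn 0.0
[600.6 271.3 101.9] [ 3.13837321e+00 -8.79962384e-04  1.53968946e+00]
```

View pics/bc_c.png

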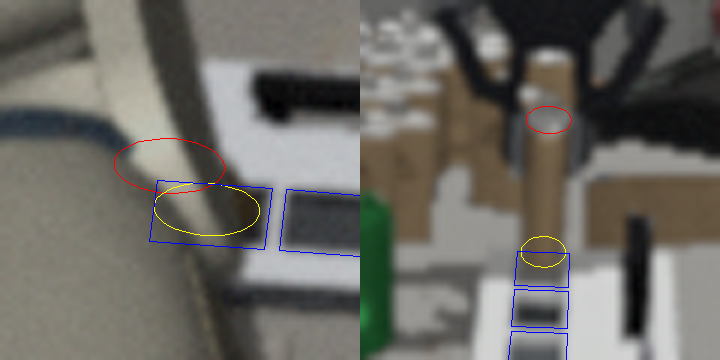

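Request:
drive_tool(
  moves=[
    [1,[0,0,0.6],0],
    [1,[0,0,1.2],0],
    [1,[0,0,1.8],0],
    [1,[0,0,2.4],0],
    [1,[0,0,2.4],0],
  ],
)

```text
clock: 18.27
eef_pos: [600.7, 271.4, 78.0]
tcp_rot: [3.138, -0.001, 1.54]
contact_force: [0.9, -0.1, 0.1]
opening: 0.297
```

```bash
python3 go.py 600.7 271.7 59.5 88.2
```

```text
t 18.27 at [600.7 271.4  78. ] yaw 88.2 F [ 0.9 -0.1  0.1] open 0.297 q6 0.45 -> d cm [ 0.03 -0.01  1.85] turn 0.0
```

The bottle is inside the pocket (base at about 31 mm) with no force. I lower it to the base, aiming for TCP 59.

Request:
drive_tool(
  moves=[
    [1,[0,0,0.6],0],
    [1,[0,0,1.2],0],
    [1,[0,0,1.6],0],
    [1,[0,0,1.9],0],
    [1,[0,0,1.9],0],
  ],
)

```text
clock: 18.9
eef_pos: [600.8, 271.3, 59.6]
tcp_rot: [3.138, -0.001, 1.54]
contact_force: [-2.5, -2.4, 5.4]
opening: 0.298
```

```bash
python3 go.py 600.7 271.7 59 88.2
```

```text
t 18.9 at [600.8 271.3  59.6] yaw 88.2 F [-2.5 -2.4  5.4] open 0.298 q6 0.45 -> d cm [ 0.04 -0.01  0.06] turn 0.0
```

Request:
drive_tool(
  moves=[
    [0.65,[0,0,0],0],
    [0.5,[0,0,0],0],
    [0.45,[0,0,0],0],
    [0.45,[0,0,-1],0],
    [0.45,[0,0,-4],0],
    [0.45,[0,0,-8],0],
    [0.3,[0,0,-11],0],
    [0.1,[0,0,-11.5],0],
  ],
)

```text
clock: 19.9
eef_pos: [601.8, 271.9, 177.7]
tcp_rot: [3.134, -0.003, 1.54]
contact_force: [0.0, -0.4, 0.6]
opening: 0.887
```

```bash
python3 go.py 447.8 19.2 165 85.5
```

```text
t 19.9 at [601.8 271.9 177.7] yaw 88.2 F [ 0.  -0.4  0.6] open 0.887 q6 0.45 -> d cm [-25.74 -14.62   1.09] turn 2.7
```

Request:
drive_tool(
  moves=[
    [0,[-1.5,-0.9,0],0],
    [0,[-5,-2.9,0],0.5],
    [0,[-9.5,-5.4,0],1],
    [0,[-14,-8,0],1.5],
    [0,[-18.5,-10.5,0.5],2],
    [0,[-22.5,-12.8,1],2.7],
    [0,[-25,-14.2,1.5],2.7],
    [0,[-25.7,-14.6,2],2.7],
    [0,[-25.7,-14.6,2.2],2.7],
    [0,[-25.7,-14.6,2.2],2.7],
  ],
)

```text
clock: 21.15
eef_pos: [448.4, 20.1, 153.6]
tcp_rot: [3.135, -0.003, 1.493]
contact_force: [0.5, -0.1, 0.6]
opening: 0.998
```

```bash
python3 go.py 447.8 19.2 46 85.5; python3 - <<'E'
from fit import *
g=r.grab_frame("top");s=r.grab_frame("side")
ims=[]
for f,roi in((g,(180,140,300,245)),(s,(260,100,380,205))):
    x0,y0,x1,y1=roi
    ims.append(cv2.resize(f["color"][y0:y1,x0:x1,::-1],(390,341),interpolation=cv2.INTER_CUBIC))
cv2.imwrite("pics/e.png",np.hstack(ims))
E
```

```text
t 21.15 at [448.4  20.1 153.6] yaw 85.5 F [ 0.5 -0.1  0.6] open 0.998 q6 0.12 -> d cm [-0.13 -0.13 10.76] turn 0.0
```

View pics/e.png

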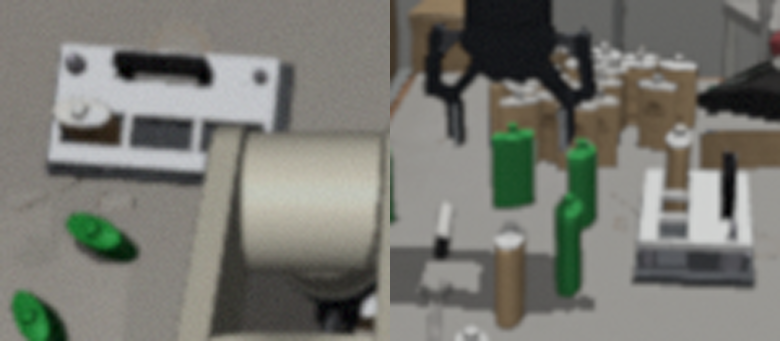

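Bottle 1 stands upright in the first pocket (left crop (85,112), right crop (678,150)). The next one is the single brown, white-topped bottle at right crop (510,280). I descend on it.

Request:
drive_tool(
  moves=[
    [0,[-0.1,-0.1,3],0],
    [0,[-0.1,-0.1,6],0],
    [0,[-0.1,-0.1,9],0],
    [0,[-0.1,-0.1,10.7],0],
    [0.3,[-0.1,-0.1,10.7],0],
    [0.5,[-0.1,-0.1,10.7],0],
    [0.7,[-0.1,-0.1,10.7],0],
    [0.9,[-0.1,-0.1,10.7],0],
    [1,[-0.1,-0.1,10.7],0],
    [1,[-0.1,-0.1,10.7],0],
    [1,[-0.1,-0.1,10.7],0],
  ],
)

```text
clock: 22.62
eef_pos: [448.8, 19.7, 47.8]
tcp_rot: [3.133, -0.004, 1.493]
contact_force: [-1.2, 0.4, 6.9]
opening: 0.294
```

Request:
drive_tool(
  moves=[
    [1,[0,0,-0.5],0],
    [1,[0,0,-2.5],0],
    [1,[0,0,-5.5],0],
    [1,[0,0,-8.5],0],
    [1,[0,0,-11],0],
    [1,[0,0,-13],0],
    [1,[0,0,-13.5],0],
    [1,[0,0,-13.5],0],
  ],
)

```text
clock: 23.62
eef_pos: [447.5, 19.3, 182.9]
tcp_rot: [3.132, -0.004, 1.493]
contact_force: [0.1, -0.2, -2.0]
opening: 0.29
```

```bash
python3 go.py 598.7 207.7 182 88.2;python3 botcheck.py 47 d
```

```text
t 23.62 at [447.5  19.3 182.9] yaw 85.6 F [ 0.1 -0.2 -2. ] open 0.29 q6 0.11 -> d cm [19.95 13.61  0.29] turn -2.6
[447.5  19.3 182.9] [ 3.13234542 -0.00372389  1.49338896]
```

View pics/bc_d.png

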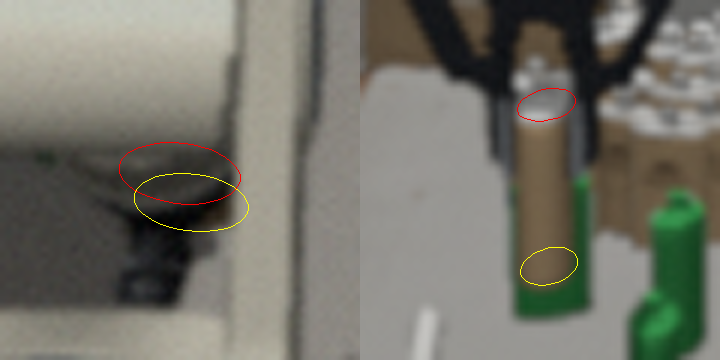

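Request:
drive_tool(
  moves=[
    [1,[1,0.7,0],0],
    [1,[3.5,2.4,0],-0.5],
    [1,[7,4.8,0],-1],
    [1,[10.5,7.2,0],-1.5],
    [1,[14,9.5,0],-2],
    [1,[17,11.6,0],-2.6],
    [1,[19.2,13.1,0],-2.6],
    [1,[19.9,13.6,0.5],-2.6],
    [1,[19.9,13.6,1],-2.6],
    [1,[19.9,13.6,1.5],-2.6],
    [1,[19.9,13.6,1.5],-2.6],
  ],
)

```text
clock: 25.1
eef_pos: [597.4, 206.4, 168.3]
tcp_rot: [3.135, -0.003, 1.538]
contact_force: [-0.1, -0.1, 0.1]
opening: 0.293
```

```bash
python3 go.py 598.7 207.7 102 88.2
```

```text
t 25.1 at [597.4 206.4 168.3] yaw 88.1 F [-0.1 -0.1  0.1] open 0.293 q6 0.36 -> d cm [0.12 0.08 6.63] turn -0.1
```

Request:
drive_tool(
  moves=[
    [1,[0.1,0.1,1],0],
    [1,[0.1,0.1,3],0],
    [1,[0.1,0.1,5],0],
    [1,[0.1,0.1,6.2],0],
    [1,[0.1,0.1,6.6],0],
    [1,[0.1,0.1,6.6],0],
  ],
)

```text
clock: 25.85
eef_pos: [598.9, 207.6, 102.1]
tcp_rot: [3.135, -0.003, 1.538]
contact_force: [-0.4, -0.1, -0.6]
opening: 0.293
```

```bash
python3 go.py 598.7 207.7 78 88.2;python3 botcheck.py 47 e
```

```text
t 25.85 at [598.9 207.6 102.1] yaw 88.1 F [-0.4 -0.1 -0.6] open 0.293 q6 0.36 -> d cm [ 0.01 -0.03  2.41] turn -0.1
[598.9 207.6 102.1] [ 3.13526701e+00 -2.56762828e-03  1.53818901e+00]
```

View pics/bc_e.png

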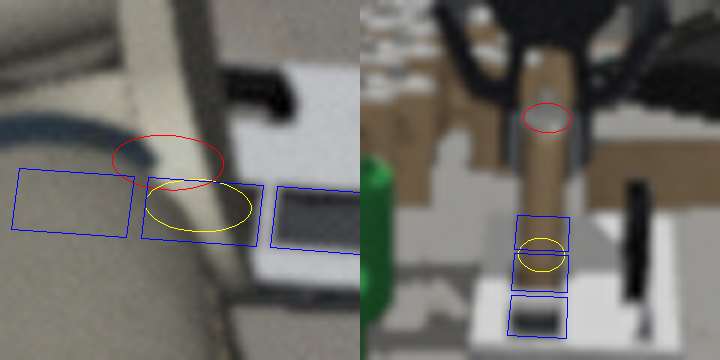

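Request:
drive_tool(
  moves=[
    [1,[0,0,0.6],0],
    [1,[0,0,1.2],0],
    [1,[0,0,1.8],0],
    [1,[0,0,2.4],0],
    [1,[0,0,2.4],0],
  ],
)

```text
clock: 26.58
eef_pos: [599.0, 207.6, 78.1]
tcp_rot: [3.135, -0.003, 1.538]
contact_force: [-0.2, 0.5, -1.1]
opening: 0.294
```

```bash
python3 go.py 598.7 207.7 59.5 88.2
```

```text
t 26.57 at [599.  207.6  78.1] yaw 88.1 F [-0.2  0.5 -1.1] open 0.294 q6 0.36 -> d cm [ 0.   -0.04  1.86] turn -0.1
```

Request:
drive_tool(
  moves=[
    [1,[0,0,0.6],0],
    [1,[0,0,1.2],0],
    [1,[0,0,1.6],0],
    [1,[0,0,1.9],0],
    [1,[0,0,1.9],0],
  ],
)

```text
clock: 27.2
eef_pos: [599.1, 207.5, 59.9]
tcp_rot: [3.136, -0.002, 1.538]
contact_force: [-2.9, -2.0, 9.0]
opening: 0.298
```

```bash
python3 go.py 598.7 207.7 59.5 88.2;python3 botcheck.py 47 f
```

```text
t 27.2 at [599.1 207.5  59.9] yaw 88.1 F [-2.9 -2.   9. ] open 0.298 q6 0.36 -> d cm [ 0.01 -0.04  0.04] turn -0.1
[599.1 207.5  59.9] [ 3.13550353e+00 -2.45205940e-03  1.53804384e+00]
```

View pics/bc_f.png

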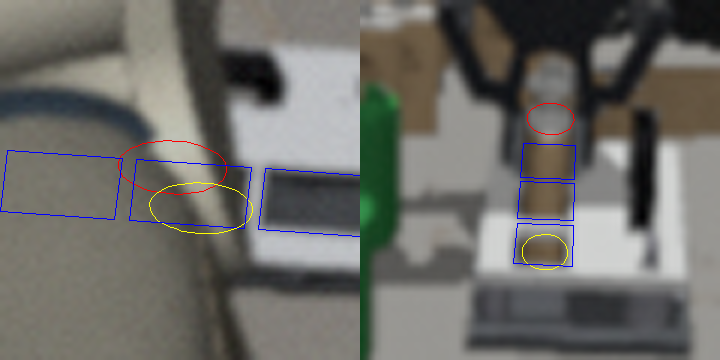

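The bottle's brown base is seen through the pocket 3 opening at crop (545,250), where the model puts its foot. It is down on the base, so I release narrowly beside the handle.

Request:
drive_tool(
  moves=[
    [0.65,[0,0,0],0],
    [0.57,[0,0,0],0],
    [0.57,[0,0,0],0],
    [0.57,[0,0,-0.5],0],
    [0.57,[0,0,-2],0],
    [0.57,[0,0,-5],0],
    [0.57,[0,0,-9],0],
    [0.3,[0,0,-12],0],
    [0.1,[0,0,-12.5],0],
  ],
)

```text
clock: 28.42
eef_pos: [599.8, 207.8, 188.4]
tcp_rot: [3.131, -0.004, 1.538]
contact_force: [-0.0, -1.4, -0.5]
opening: 0.839
```

```bash
python3 go.py 440 -192.5 165 97.9
```

```text
t 28.43 at [599.8 207.8 188.4] yaw 88.1 F [-0.  -1.4 -0.5] open 0.839 q6 0.36 -> d cm [-40.54 -14.69   2.  ] turn -9.8
```

Request:
drive_tool(
  moves=[
    [0,[-1.5,-0.5,0],-0.5],
    [0,[-5,-1.8,0],-1.5],
    [0,[-10,-3.6,0],-2.5],
    [0,[-15,-5.4,0],-3.5],
    [0,[-20,-7.2,0],-5],
    [0,[-25,-9.1,0],-6],
    [0,[-30,-10.9,0.5],-7],
    [0,[-35,-12.7,1],-8.5],
    [0,[-38.5,-14,1.5],-9.8],
    [0,[-40.2,-14.6,2.5],-9.8],
    [0,[-40.5,-14.7,3],-9.8],
    [0,[-40.5,-14.7,3],-9.8],
  ],
)

```text
clock: 29.92
eef_pos: [439.2, -191.7, 154.2]
tcp_rot: [3.132, -0.003, 1.709]
contact_force: [1.0, 0.6, -0.2]
opening: 1.003
```

```bash
python3 go.py 440 -192.5 46 97.9; python3 - <<'E'
from fit import *
g=r.grab_frame("top");s=r.grab_frame("side")
ims=[]
for f,roi in((g,(180,140,300,245)),(s,(240,140,380,262))):
    x0,y0,x1,y1=roi
    ims.append(cv2.resize(f["color"][y0:y1,x0:x1,::-1],(390,341),interpolation=cv2.INTER_CUBIC))
cv2.imwrite("pics/g.png",np.hstack(ims))
E
```

```text
t 29.93 at [ 439.2 -191.7  154.2] yaw 97.9 F [ 1.   0.6 -0.2] open 1.003 q6 -0.57 -> d cm [-0.13 -0.04 10.82] turn 0.0
```

View pics/g.png

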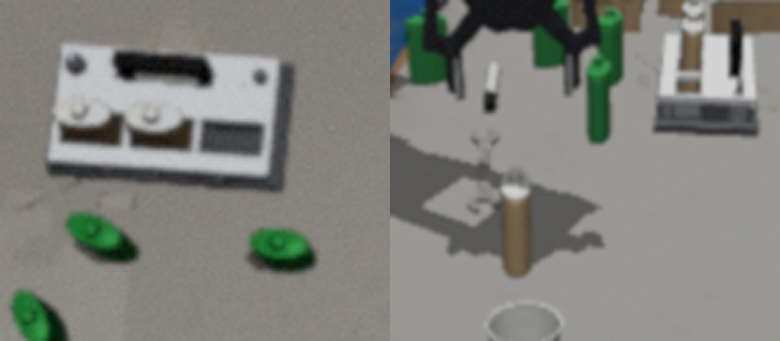

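Bottles 1 and 2 stand upright in their pockets (left crop (82,112) and (152,117)), and the plate is unchanged. The last single brown bottle is at right crop (515,230), below the fingers.

Request:
drive_tool(
  moves=[
    [0,[-0.1,0,3],0],
    [0,[-0.1,0,6],0],
    [0,[-0.1,0,9],0],
    [0,[-0.1,0,10.8],0],
    [0.3,[-0.1,0,10.8],0],
    [0.5,[-0.1,0,10.8],0],
    [0.7,[-0.1,0,10.8],0],
    [0.9,[-0.1,0,10.8],0],
    [1,[-0.1,0,10.8],0],
    [1,[-0.1,0,10.8],0],
    [1,[-0.1,0,10.8],0],
  ],
)

```text
clock: 31.4
eef_pos: [441.9, -192.2, 48.0]
tcp_rot: [3.129, -0.002, 1.71]
contact_force: [-0.9, 0.9, 7.3]
opening: 0.296
```

Request:
drive_tool(
  moves=[
    [1,[0,0,-0.5],0],
    [1,[0,0,-2.5],0],
    [1,[0,0,-5.5],0],
    [1,[0,0,-8.5],0],
    [1,[0,0,-11],0],
    [1,[0,0,-13],0],
    [1,[0,0,-13.5],0],
    [1,[0,0,-13.5],0],
  ],
)

```text
clock: 32.4
eef_pos: [440.2, -192.7, 183.1]
tcp_rot: [3.129, -0.002, 1.71]
contact_force: [0.1, -0.4, -0.9]
opening: 0.294
```

```bash
python3 go.py 596.7 143.7 180 88.2;python3 botcheck.py 47 g
```

```text
t 32.4 at [ 440.2 -192.7  183.1] yaw 98.0 F [ 0.1 -0.4 -0.9] open 0.294 q6 -0.57 -> d cm [31.15 20.15  0.62] turn 9.8
[ 440.2 -192.7  183.1] [ 3.12861050e+00 -1.72524987e-03  1.70973985e+00]
```

View pics/bc_g.png

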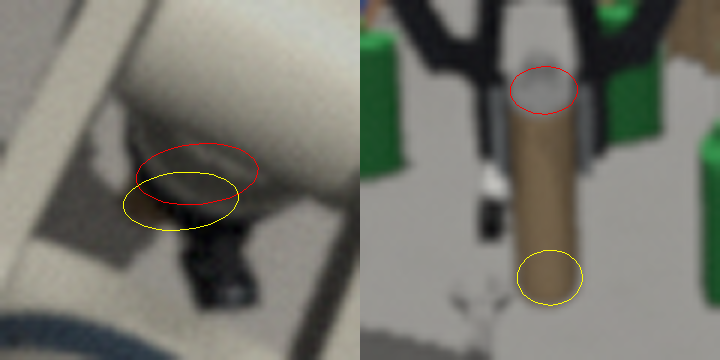

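Request:
drive_tool(
  moves=[
    [1,[1,0.6,0],0.5],
    [1,[4,2.6,0],1.5],
    [1,[8,5.2,0],3],
    [1,[12,7.8,0],4],
    [1,[16,10.4,0],5],
    [1,[20,12.9,0],6.5],
    [1,[24,15.5,0],8],
    [1,[27.5,17.8,0],9],
    [1,[30,19.4,0],9.8],
    [1,[31.1,20.2,0.6],9.8],
    [1,[31.1,20.2,1.5],9.8],
    [1,[31.1,20.2,1.5],9.8],
  ],
)

```text
clock: 34.0
eef_pos: [595.5, 142.5, 168.9]
tcp_rot: [3.133, -0.003, 1.538]
contact_force: [0.2, -0.3, 0.2]
opening: 0.3
```

```bash
python3 go.py 596.7 143.7 102 88.2
```

```text
t 34.0 at [595.5 142.5 168.9] yaw 88.1 F [ 0.2 -0.3  0.2] open 0.3 q6 0.26 -> d cm [0.1  0.06 6.69] turn -0.1
```

Request:
drive_tool(
  moves=[
    [1,[0.1,0.1,1],0],
    [1,[0.1,0.1,3],0],
    [1,[0.1,0.1,5],0],
    [1,[0.1,0.1,6.2],0],
    [1,[0.1,0.1,6.7],0],
    [1,[0.1,0.1,6.7],0],
  ],
)

```text
clock: 34.75
eef_pos: [597.1, 143.5, 101.9]
tcp_rot: [3.134, -0.003, 1.538]
contact_force: [0.6, 0.0, -0.7]
opening: 0.29
```

```bash
python3 go.py 596.7 143.7 78 88.2;python3 botcheck.py 47 h
```

```text
t 34.75 at [597.1 143.5 101.9] yaw 88.1 F [ 0.6  0.  -0.7] open 0.29 q6 0.26 -> d cm [ 0.01 -0.06  2.39] turn -0.1
[597.1 143.5 101.9] [ 3.13359364 -0.0034254   1.53815035]
```

View pics/bc_h.png

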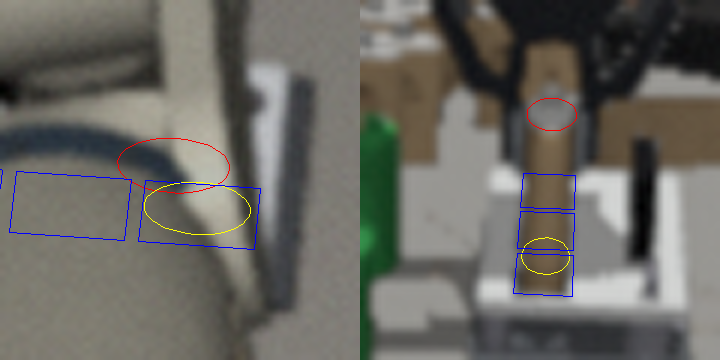

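Request:
drive_tool(
  moves=[
    [1,[0,0,0.6],0],
    [1,[0,0,1.2],0],
    [1,[0,0,1.8],0],
    [1,[0,0,2.4],0],
    [1,[0,0,2.4],0],
  ],
)

```text
clock: 35.48
eef_pos: [597.3, 143.7, 77.8]
tcp_rot: [3.134, -0.003, 1.538]
contact_force: [-0.0, 0.1, -1.1]
opening: 0.29
```

```bash
python3 go.py 596.7 143.7 59.5 88.2
```

```text
t 35.48 at [597.3 143.7  77.8] yaw 88.1 F [-0.   0.1 -1.1] open 0.29 q6 0.26 -> d cm [-0.01 -0.07  1.83] turn -0.1
```

Request:
drive_tool(
  moves=[
    [1,[0,0,0.6],0],
    [1,[0,0,1.2],0],
    [1,[0,0,1.6],0],
    [1,[0,0,1.9],0],
    [1,[0,0,1.9],0],
  ],
)

```text
clock: 36.1
eef_pos: [597.4, 143.8, 60.1]
tcp_rot: [3.134, -0.003, 1.538]
contact_force: [-4.5, -0.5, 14.4]
opening: 0.292
```

```bash
python3 go.py 596.7 143.7 59.5 88.2
```

```text
t 36.1 at [597.4 143.8  60.1] yaw 88.1 F [-4.5 -0.5 14.4] open 0.292 q6 0.26 -> d cm [-0.01 -0.07  0.06] turn -0.1
```

The bottle is down, with its base at 12 mm and contact force present. I release and withdraw.

Request:
drive_tool(
  moves=[
    [0.65,[0,0,0],0],
    [0.55,[0,0,0],0],
    [0.5,[0,0,0],0],
    [0.5,[0,0,-0.5],0],
    [0.5,[0,0,-2],0],
    [0.5,[0,0,-5],0],
    [0.5,[0,0,-9],0],
    [0.3,[0,0,-12],0],
    [0,[0,0,-13],0],
  ],
)

```text
clock: 37.22
eef_pos: [597.6, 143.7, 193.1]
tcp_rot: [3.13, -0.005, 1.538]
contact_force: [-0.5, 0.4, -0.1]
opening: 0.888
```

Request:
drive_tool(
  moves=[
    [0,[-1,-0.5,0],0],
    [0,[-5,-2,0],0],
    [0,[-10,-4,0],0],
    [0,[-15,-6,0],0],
    [0,[-20,-8,0],0],
    [0,[-25,-10,0],0],
    [0,[-29,-11.5,0],0],
    [0,[-30,-12,0],0],
    [0,[-30,-12,0],0],
  ],
)

```text
clock: 38.35
eef_pos: [467.0, -152.4, 189.5]
tcp_rot: [3.131, -0.005, 1.537]
contact_force: [0.1, 0.6, -0.6]
opening: 1.001
```

```bash
python3 - <<'E'
from bot import *
st=r.sense(); print(st["clock"],st["eef_pos"].round(1),st["contact_force"].round(1),st["opening"])
g=r.grab_frame("top");s=r.grab_frame("side"); pf=[620.7,207,-.0315]
cv2.imwrite("pics/end_full.png",g["color"][:,:,::-1])
for t in("cup","tape","felt_pen","open_spanner","turnscrew","nozzle","collar"):
    o=r.spot_point(t,"top"); print(t,[(round(x["score"],2),at_z(g,x["at"],0)[0][:2].round(0)) for x in o[:1]])
ims=[]
for f,roi in((g,(185,135,285,220)),(s,(320,110,400,195))):
    x0,y0,x1,y1=roi;k=4
    im=cv2.resize(f["color"][y0:y1,x0:x1,::-1],None,fx=k,fy=k,interpolation=cv2.INTER_CUBIC)
    def poly(Q,col): cv2.polylines(im,[((proj(f,Q)-[x0,y0]+.5)*k).astype(np.int32)],True,col,1)
    poly(pose(pf,sq(110,200,8),36),(0,0,255))
    for y in(64,0,-64):
        c=pose(pf,np.array([[-22,y,0.]]))[0]; poly(bt([c[0],c[1],pf[2]],92),(0,255,255))
    ims.append(im)
cv2.imwrite("pics/end.png",np.hstack(ims))
E
```

```text
38.35 [ 467.  -152.4  189.5] [ 0.1  0.6 -0.6] 1.0010036476205797
cup [(0.77, array([ 468., -373.]))]
tape [(0.95, array([ 610., -430.]))]
felt_pen [(0.48, array([350., 207.]))]
open_spanner [(0.57, array([375.,  -6.]))]
turnscrew [(0.71, array([781., 114.]))]
nozzle [(0.53, array([777., -19.]))]
collar [(0.7, array([ 769., -115.]))]
```

View pics/end.png

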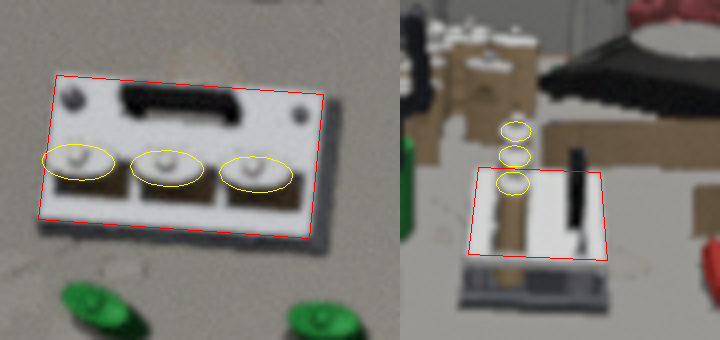

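View pics/end_full.png

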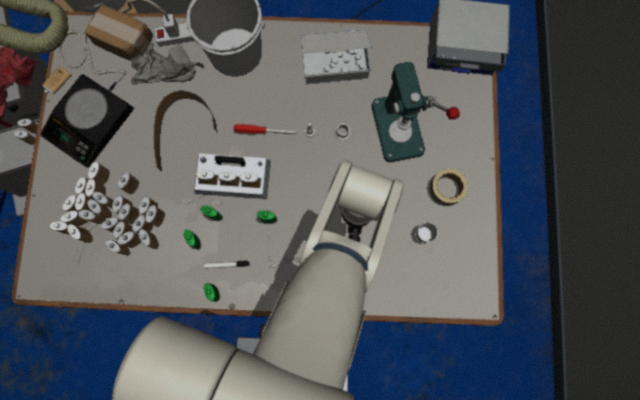

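The picture shows the three white tops on their expected ellipses (left crop (78,162), (167,168), (256,174)). The plate lies on its outline, and the bystanders and green bottles have not moved. I hand in.

```bash
python3 - <<'E'
from rig import r
print(r.sign_off())
E
```

```text
the job is handed in; nothing more can be done
None
```

I hung the plate on both pins, large hole on the thick pin. Then I stood the three single brown bottles in the pockets: thick-pin end first, then the middle, then the thin-pin end. The job was handed in at about 38.5 s of the 70 s allowed; it gave no verdict.

- **Plate:** its outline matched the model of the seated plate in both cameras, and the pins showed in the holes.
- **Bottles:** all three white tops sat where upright bottles should show in the top view. Each bottle was let go only once its base was at about 12 mm, with contact felt. In the side view the three bottles overlap, so that view is a weaker check.
- **Everything else:** the green bottles had not visibly moved. The bystanders were re-found within about 10 mm of their first reported positions, which is roughly how far the network's readings vary.
- **Disagreements:** the side camera's positions differed from the top camera's by about 2 mm, and up to about 4 mm for the plate. The network's pin and handle points were up to about 10 mm off, and its side-view thick-pin point about 16 mm. I therefore used outline fits to the pictures, and the held parts and the descents agreed with those.

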